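# Put the bonding supplies back in their holders

### The job

Pick out the four bonding supplies from the things on the worktop and stand each upright in the middle of its own holder: the white dropper bottle with the blue cap in the small round cup, the white cotton pot in the wide round ring, the little glass dish on the square coaster, and the gauze carton flat in the cradle, lengthwise between its two end lips. Leave the stack of cups and the plaster cast where they are.

Things in the scene. Friction and masses are not known exactly. Their poses are not given: they have to be found in the camera images.
- drop_bottle1_center (a point): Dropper bottle, upright, loose: white round body 26 mm in diameter up to 47 mm, narrower blue cap above, 68 mm tall in all. Point half-way up (34 mm above its foot), z up. Grasp the body. (The dark bottle in the far right corner is another, not wanted.)
- cotton_pot_center (a point): Cotton pot, upright, loose: plain white jar, body about 43 mm in diameter up to 64 mm, wider lid above (49 mm, fixed to it), 82 mm tall, one rigid piece. Point half-way up (41 mm above its foot), z up.
- dappen_dish_center (a point): Dappen dish, upright, loose: small waisted eight-sided glass dish, 31 mm across, 26 mm tall. Point half-way up (13 mm above its foot), z up.
- gauze_pack_center (a point): Gauze carton lying flat, loose: box 94 mm along its own x, 62 mm along its own y (grasp across these 62 mm), 36 mm high. Point at its centre (18 mm above its underside), z up. Either way round is the same.
- bottle_cup_floor (a point): Small round steel cup, fixed, for the dropper bottle: inner diameter 42 mm, outer 48 mm with a 60 mm foot, rim 12 mm above the worktop (9 mm above its floor). Point at the centre of its floor, 3 mm above the worktop, z up.
- pot_ring_floor (a point): Wide round grey ring with a floor, fixed, for the cotton pot: inner diameter 68 mm, outer 74 mm, rim 18 mm above the worktop (15 mm above its floor). Point at the centre of its floor, 3 mm above the worktop, z up.
- dish_coaster_floor (a point): Square grey coaster, fixed, for the dappen dish: 80 mm square outside, 72 mm inside, rim 5.5 mm above the worktop (2.5 mm above its floor). Point at the centre of its floor, 3 mm above the worktop, z up.
- gauze_cradle_floor (a point): Flat steel cradle, fixed, for the gauze carton: plate 124 mm along its own x by 74 mm along its own y, 3 mm thick, with an upright lip at each short end (116 mm between the lips, 15 mm above the worktop); the long sides are open. Point at the centre of the plate's top, 3 mm above the worktop, z up. The carton's x lies along the cradle's x, either way round.
- cup_stack_center (a point): Bystander, loose, to be left alone: stack of white disposable cups, mouths down, tapering, 74 mm in diameter at the foot, 84 mm tall. Point half-way up, z up.
- cast_lower_center (a point): Bystander, loose, to be left alone: tan plaster cast of a lower jaw, 58 x 64 mm, 28 mm high. Point half-way up, z up.

How it is judged:
By the outcome, as a careful person would: the job done as asked, in the order asked, and still so for the second after the job is handed in, with the robot touching nothing.
It also fails if it takes over 93 s, if anything falls off the work surface, if the arm or the gripper's body presses on something with over 40 N, if the wrist force passes 120 N, or if a joint passes its speed limit or range.

### The arm

A 6-joint arm with a two-finger parallel gripper is mounted at the origin on a cart in front of the work surface, level with it; the furniture and walls round the work are solid. World frame = base frame: x ahead of the robot, y to its left, z up, the work surface at z = 0. Lengths are in m, angles in rad, forces in N, time in s.
With the tool pointing down it reaches from about 0.375 to 0.9 m from the base axis. Payload 3.1 kg.
Tool frame: the origin (TCP) lies on the centre line of the jaws, within the pads' length; the fingertips stand 25 mm ahead of it and the grasp point (between the pads) lies 6 mm ahead of it; x points along the fingers, y is the direction in which the jaws open and shut, and the axes are right-handed (so a half turn about x gives the same grasp; the last joint's range is limited). The gripper opens to 87 mm and grips with 3 to 60 N. Pads are 19 mm wide; open, the fingers measure 117 mm over their backs; the gripper's body (75 mm by 190 mm) begins 51 mm behind the grasp point.
Start: joints at [-1.518, 0.527, 1.433, -0, 1.181, -0.178], TCP at [0.143, -0.608, 0.248] pointing down, gripper open.
Joint ranges: [-3.08, 3.08], [-0.75, 2.2], [0.22, 2.44], [-1.43, 4.57], [0, 2.65], [-2.85, 2.85]. Speed limits (rad/s): [2.79, 2.79, 3.14, 3.14, 3.14, 3.14].

### API

Orientations are given as a unit quaternion [x, y, z, w].
In Python, from rig import robot gives the robot as it stands. The module is installed in compiled form; this text tells all that it offers.
- The arm moves only by the tool move_arm, never from a script. Its argument "commands" is a list of rows, each a list of 5 numbers: the gripper's target within -1 to 1 (shut at 1, half-way at 0, fully open at -1), then the shift along the tool's x, y, z in mm, then the turn about the tool's x in degrees. A call has 1 to 8 rows; each row is the pose to reach, as a shift and turn from the pose commanded when the call began, along the tool's axes at that moment; what a row does not reach only later rows make up. A row lasts 1/12 s, in which the tool goes at most 41.7 mm and 7.16 degrees, less where a joint would pass 70% of its speed; a pose out of reach is approached as far as the arm can. A call with a gripper value outside its range is refused whole. The fingers move at their own pace and stop on an object; "newtons" is the grip in N (left out, the last holds). Time passes only in rows, so rows that repeat a pose let the fingers close. It gives the time, the measured TCP pose, the force and the opening at its end, in the units of the state.
- robot.get_obs(): the state, without advancing time (a new reading comes with each control period).
- robot.camera(name): name is "scene" or "top"; returns a dict with "image" (480x640x3 uint8, red, green, blue), "fx", "fy", "cx", "cy" (pixels), "xyz" and "rotation" of the camera in the world. Camera axes: x right, y down, z forward; pixel columns grow to the right and rows downward; lengths in m; the calibration is good to about 2 mm. A picture is of the moment at which its call begins. There is no depth.
- robot.hand_in(): hands the job in, once; it reports no verdict.
Trained networks look in a picture, given as the dict that the camera call returned (one of the last four; its "shot" number tells which), for a name from the list of things; names that differ only in an ending like _2 or _b are one class to them, and where a whole thing is asked for, a point or a joint stands for the part that bears it (a point fixed in the world has none). Each returns a list of dicts, best first, with "p" (0 to 1); they miss things now and then, are a little off and sometimes report something else, mostly with a low value. They report only what shows in the picture. A call takes as long as a camera call.
- robot.regions_of(picture, name): "pixels" (480x640 bool, what is visible of it) and "bbox" ([left, top, right, bottom] in pixels, round what is visible of it).
The state is a dict: "time": time; "q": joint angles; "joint_velocities": joint speeds; "joint_torque": joint torques, N m; "position": TCP position; "tool_rot": TCP orientation; "ft_force": force on the tool from outside, world axes, zero at the start; "moment": the same for the moment, N m; "grip_width": finger opening in m.
Only numpy, scipy, OpenCV 4.12 (cv2) and the standard library are available. Lean on these libraries where they do the work, as an engineer would, in place of code of your own. Each camera call takes 0.05 s, during which the arm holds its last target.

## Working session

There is one attempt and no reset: what is moved stays moved. The work goes in short steps, Python scripts to look and compute and a tool call to move; the robot and the scene stay as the last step left them, time stands still between calls to the robot, and variables do not carry over. Pictures are saved under pics/ and viewed, and the job is handed in when it is done.

Besides the shell and the picture viewer there is one more tool, called after "Call:" as name(argument=value, ...) on one line, values as JSON. move_arm: Moves the arm, as the interface text tells. Its arguments: {"type":"object","properties":{"commands":{"type":"array","items":{"type":"array","items":{"type":"number"}}},"newtons":{"type":"number"}},"required":["commands"]}

```bash
mkdir -p pics; ls
python3 - <<'E'
from rig import robot
import cv2
o=robot.get_obs(); print({k:o[k] for k in('time','q','position','tool_rot','grip_width','ft_force')})
for n in('scene','top'):
    c=robot.camera(n); cv2.imwrite(f'pics/{n}0.png',c['image'][:,:,::-1]); print(n,c['fx'],c['cx'],c['cy'],c['xyz'],c['rotation'],c['shot'])
E
```

```text
pics
{'time': 0.0, 'q': array([-1.51850853e+00,  5.28441950e-01,  1.43388922e+00,  1.17851565e-07,
        1.18136977e+00, -1.78504342e-01]), 'position': array([ 0.14295868, -0.60774698,  0.2465906 ]), 'tool_rot': array([ 0.70245066,  0.08216021, -0.70235656,  0.0806724 ]), 'grip_width': 0.08700385287955567, 'ft_force': array([-0.68982022, -0.71230124,  0.67411285])}
scene 544.9478809539069 323.7528388052725 239.6434995939311 [-0.44836161 -0.54895876  0.53047047] [ 0.72337114 -0.40974178  0.28676483 -0.4760376 ] 1
top 547.1605914249722 327.787716266201 237.96738066239755 [0.30645316 0.01737464 1.12143318] [-0.70334743  0.70438304 -0.07132639  0.06371394] 2
```

View pics/scene0.png

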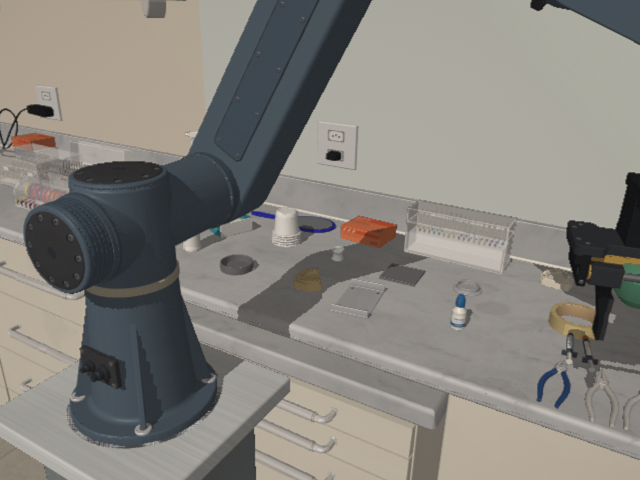

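View pics/top0.png

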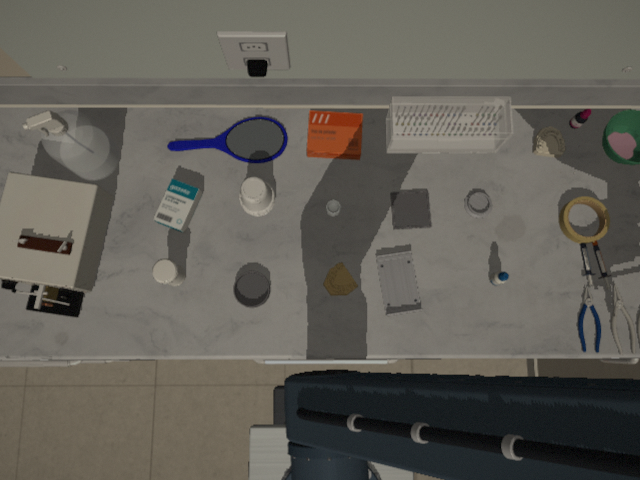

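```bash
cat > h.py <<'E'
import numpy as np, cv2
from scipy.spatial.transform import Rotation as R
from scipy.optimize import minimize
from rig import robot
def proj(c,P):
    p=R.from_quat(c['rotation']).inv().apply(np.asarray(P)-c['xyz'])
    return np.c_[c['fx']*p[:,0]/p[:,2]+c['cx'],c['fy']*p[:,1]/p[:,2]+c['cy']]
def ray(c,u,v,z):
    d=R.from_quat(c['rotation']).apply([(u-c['cx'])/c['fx'],(v-c['cy'])/c['fy'],1.])
    return c['xyz']+d*(z-c['xyz'][2])/d[2]
t=np.linspace(0,2*np.pi,48,endpoint=False)
def ring(r,z): return np.c_[r*np.cos(t),r*np.sin(t),0*t+z]
def box(a,b,z0,z1): return np.array([[x,y,z] for x in(-a/2,a/2) for y in(-b/2,b/2) for z in(z0,z1)])
# convex parts, z from worktop
S={'drop_bottle1_center':[np.r_[ring(.013,0),ring(.013,.047)],np.r_[ring(.008,.047),ring(.008,.068)]],
'cotton_pot_center':[np.r_[ring(.0215,0),ring(.0215,.064)],np.r_[ring(.0245,.064),ring(.0245,.082)]],
'dappen_dish_center':[np.r_[ring(.0155,0),ring(.0155,.026)]],
'gauze_pack_center':[box(.094,.062,0,.036)],
'bottle_cup_floor':[np.r_[ring(.03,0),ring(.03,.002)],np.r_[ring(.024,0),ring(.024,.012)]],
'pot_ring_floor':[np.r_[ring(.037,0),ring(.037,.018)]],
'dish_coaster_floor':[box(.08,.08,0,.0055)],
'gauze_cradle_floor':[box(.124,.074,0,.003),box(.124,.074,0,.015)[[0,1,2,3]],box(.124,.074,0,.015)[[4,5,6,7]]],
'cup_stack_center':[np.r_[ring(.037,0),ring(.025,.084)]],
'cast_lower_center':[box(.058,.064,0,.028)]}
K=4
def render(c,name,x,y,a,z0=0):
    m=np.zeros((480*K,640*K),np.uint8)
    for P in S[name]:
        Q=P.copy(); Q[:,2]+=z0; Q[:,:2]=Q[:,:2]@np.array([[np.cos(a),np.sin(a)],[-np.sin(a),np.cos(a)]])+[x,y]
        h=cv2.convexHull((((proj(c,Q)+.5)*K)).astype(np.float32)).astype(np.int32)
        cv2.fillConvexPoly(m,h,1)
    return cv2.resize(m.astype(np.float32),(640,480),interpolation=cv2.INTER_AREA)
def fit(views,name,yaw=False,z0=0,p0=None,yaws=None):
    """views: list of (cam, mask)"""
    c,m=views[0]; v,u=np.argwhere(m).mean(0)
    H=max(P[:,2].max() for P in S[name])
    p=ray(c,u,v,z0+H/2)[:2]
    def cost(q):
        s=0
        for c,m in views:
            r=render(c,name,q[0]/1000,q[1]/1000,q[2] if yaw else 0,z0)
            s+=np.abs(r-m).sum()/m.sum()
        return s
    best=None
    for a in ((yaws if yaws is not None else np.arange(0,np.pi,np.pi/8)) if yaw else [0]):
        x0=[p[0]*1000,p[1]*1000,a]
        sim=np.array([x0]+[np.add(x0,d) for d in([8,0,0],[0,8,0],[0,0,.2])][: (3 if yaw else 3)])
        f=minimize(lambda q:cost(q),x0,method='Nelder-Mead',options=dict(initial_simplex=sim,maxiter=90,xatol=.05,fatol=1e-4))
        if best is None or f.fun<best.fun: best=f
    return best.x[:2]/1000,best.x[2],best.fun
E
cat > m.py <<'E'
from h import *
ct=robot.camera('top'); cs=robot.camera('scene')
ov={'t':ct['image'].copy(),'s':cs['image'].copy()}
for n in S:
    mt=robot.regions_of(ct,n); ms=robot.regions_of(cs,n)
    print(n,[(round(r['p'],2),r['bbox']) for r in mt[:2]],'|',[(round(r['p'],2),r['bbox']) for r in ms[:2]])
    yaw=n in('gauze_pack_center','dish_coaster_floor','gauze_cradle_floor','cast_lower_center')
    for lab,v in(('top',[(ct,r['pixels']) for r in mt[:1]]),('sc',[(cs,r['pixels']) for r in ms[:1]])):
        if v:
            f=fit(v,n,yaw); print('  ',lab,np.round(f[0],4),round(f[1],3),round(f[2],3))
            k='t' if lab=='top' else 's'
            r=(render(v[0][0],n,*f[0],f[1])>.5).astype(np.uint8)
            cs_,_=cv2.findContours(r,0,1); cv2.drawContours(ov[k],cs_,-1,(255,0,0),1)
for k in ov: cv2.imwrite(f'pics/ov_{k}.png',ov[k][:,:,::-1])
E
time python3 m.py
```

```text
drop_bottle1_center [(0.77, [489.5, 270.8, 507.6, 286.0]), (0.31, [329.1, 201.5, 339.4, 215.9])] | [(0.59, [454.1, 291.8, 467.3, 332.2])]
   top [ 0.4378 -0.337 ] 0.094 0.163
   sc [ 0.442  -0.3364] -0.467 0.153
cotton_pot_center [(0.98, [152.0, 257.4, 184.5, 283.4])] | [(0.6, [184.0, 237.3, 200.3, 256.9]), (0.51, [328.9, 279.0, 383.1, 319.1])]
   top [0.4461 0.3184] 0.178 0.053
   sc [0.4474 0.3214] -2.464 2.213
dappen_dish_center [(0.56, [327.3, 200.9, 341.5, 214.8]), (0.4, [233.6, 275.5, 272.5, 308.4])] | [(0.6, [326.7, 246.2, 343.3, 263.9])]
   top [ 0.5866 -0.0048] 0.0 0.17
   sc [ 0.5868 -0.0025] 0.028 0.246
gauze_pack_center [(0.68, [152.5, 176.2, 202.4, 231.5])] | [(0.61, [209.5, 216.0, 251.3, 237.5])]
   top [0.5894 0.3158] -0.369 0.037
   sc [0.5845 0.3049] 2.207 0.568
bottle_cup_floor [(0.92, [464.0, 188.3, 493.0, 219.0])] | [(0.89, [456.6, 280.1, 481.4, 295.7])]
   top [ 0.5979 -0.3121] 0.06 0.043
   sc [ 0.6009 -0.3076] -0.143 0.184
pot_ring_floor [(0.87, [233.0, 273.4, 271.5, 306.3]), (0.55, [327.4, 201.9, 340.0, 213.0])] | [(0.96, [221.3, 256.7, 253.3, 273.4]), (0.71, 
[... 235 characters left out ...]
4
   sc [ 0.5869 -0.1665] 1.65 0.046
gauze_cradle_floor [(0.93, [370.5, 249.0, 424.4, 316.8])] | [(0.55, [328.0, 278.8, 387.0, 322.6])]
   top [ 0.4305 -0.1388] 0.141 0.034
   sc [ 0.4322 -0.1365] 3.29 0.045
cup_stack_center [(0.83, [238.2, 178.3, 273.5, 220.0]), (0.7, [323.2, 263.3, 357.6, 296.8])] | [(0.88, [273.8, 202.6, 299.8, 244.4]), (0.34, [291.1, 266.6, 323.0, 289.4])]
   top [0.6085 0.1528] -0.075 0.054
   sc [0.6093 0.1565] -0.565 0.05
cast_lower_center [(0.74, [323.8, 261.5, 355.5, 295.7])] | [(0.92, [293.9, 267.0, 322.6, 290.9]), (0.34, [331.2, 248.3, 343.9, 260.8])]
   top [ 0.4306 -0.0161] 2.26 0.306
   sc [ 0.4329 -0.0125] 2.132 0.355
real	1m36.549s
user	1m0.349s
sys	0m18.131s
```

View pics/ov_t.png

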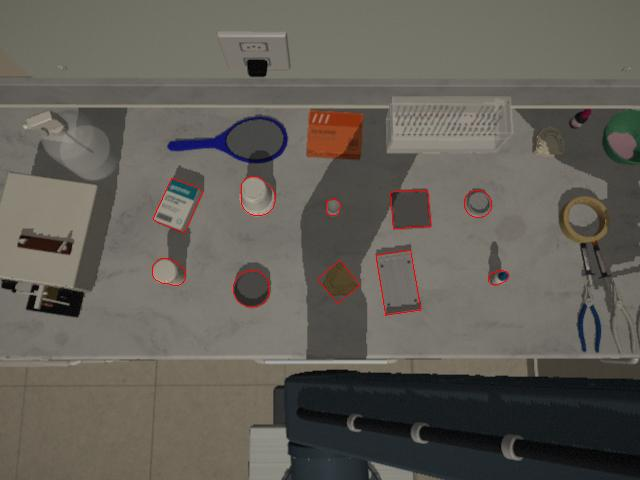

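Run:
```python
from h import *
o=robot.get_obs(); r=R.from_quat(o['tool_rot']); print(o['time'],o['position'],np.round(r.as_matrix(),3),o['q'])
i=cv2.imread('pics/ov_t.png')
cv2.imwrite('pics/zb.png',cv2.resize(i[180:310,440:540],None,fx=4.5,fy=4.5,interpolation=cv2.INTER_NEAREST))
cv2.imwrite('pics/zc.png',cv2.resize(i[150:310,140:290],None,fx=3.7,fy=3.7,interpolation=cv2.INTER_NEAREST))
```

```text
1.2 [ 0.14299653 -0.60840382  0.247545  ] [[ 0.     0.229 -0.973]
 [-0.    -0.973 -0.229]
 [-1.     0.    -0.   ]] [-1.51850983e+00  5.27505441e-01  1.43270018e+00  1.65605086e-05
  1.18138349e+00 -1.78506536e-01]
```

View pics/zb.png

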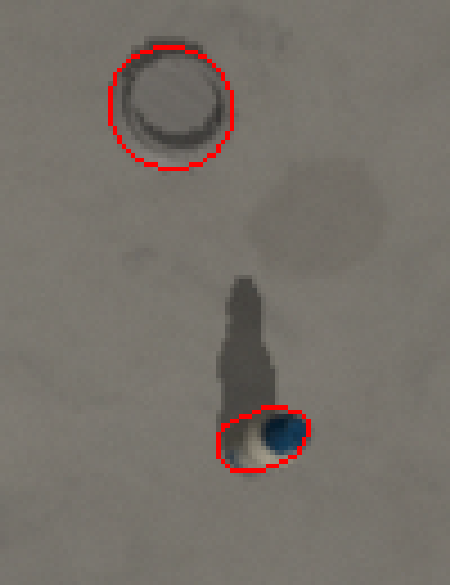

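View pics/zc.png

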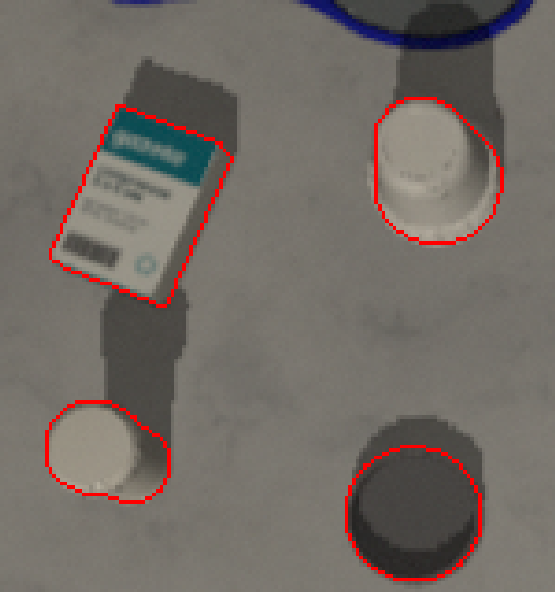

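Run:
```python
import cv2
i=cv2.imread('pics/ov_s.png')
cv2.imwrite('pics/zs.png',cv2.resize(i[190:340,170:500],None,fx=2.4,fy=2.4,interpolation=cv2.INTER_NEAREST))
```

```text
(no output)
```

View pics/zs.png

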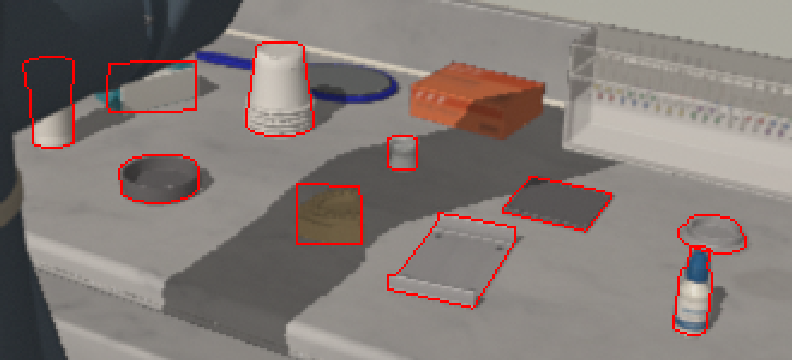

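```bash
cat > p.py <<'E'
import sys
from h import *
def plan(x,y,z,ang=None):
    o=robot.get_obs(); M=R.from_quat(o['tool_rot']).as_matrix()
    d=M.T@(np.array([x,y,z])-o['position'])*1000
    a=np.arctan2(M[1,1],M[0,1]); turn=0
    if ang is not None:
        e=(ang-a+np.pi/2)%np.pi-np.pi/2; turn=-np.degrees(e)
    print('t %.2f pos %s w %.1f F %s tiltx %s q6 %.2f jaw %.3f'%(o['time'],np.round(o['position'],4),o['grip_width']*1e3,np.round(o['ft_force'],1),np.round(M[:,0],3),o['q'][5],a))
    print('shift',np.round(d,1),'turn %.1f'%turn,'rows %.1f'%max(np.linalg.norm(d)/41.7,abs(turn)/7.16))
if __name__=='__main__':
    a=[float(v) for v in sys.argv[1:]]
    plan(*a)
E
python3 p.py .439 -.336 .15; python3 p.py .439 -.336 .04
```

```text
t 1.20 pos [ 0.143  -0.6084  0.2475] w 86.9 F [ 0.2 -0.1  0.5] tiltx [ 0. -0. -1.] q6 -0.18 jaw -1.340
shift [  97.5 -197.5 -350.5] turn 0.0 rows 9.9
t 1.20 pos [ 0.143  -0.6084  0.2475] w 86.9 F [ 0.2 -0.1  0.5] tiltx [ 0. -0. -1.] q6 -0.18 jaw -1.340
shift [ 207.5 -197.5 -350.5] turn 0.0 rows 10.9
```

Call:
move_arm(commands=[[-1,60,-197.5,-350.5,0],[-1,60,-197.5,-350.5,0],[-1,60,-197.5,-350.5,0],[-1,60,-197.5,-350.5,0],[-1,60,-197.5,-350.5,0],[-1,60,-197.5,-350.5,0],[-1,60,-197.5,-350.5,0],[-1,60,-197.5,-350.5,0]])

```text
time: 1.87
position: [0.3868, -0.3838, 0.1984]
tool_rot: [0.703, 0.081, -0.702, 0.081]
ft_force: [0.1, -1.0, -0.1]
grip_width: 0.0866
```

Call:
move_arm(commands=[[-1,40,-30,-50,0],[-1,40,-30,-50,0],[-1,40,-30,-50,0],[-1,40,-30,-50,0]])

```text
time: 2.2
position: [0.4278, -0.3431, 0.1576]
tool_rot: [-0.702, -0.083, 0.703, -0.082]
ft_force: [-0.2, -0.4, 0.4]
grip_width: 0.0871
```

```bash
python3 p.py .439 -.336 .04
```

```text
t 2.20 pos [ 0.4278 -0.3431  0.1576] w 87.1 F [-0.2 -0.4  0.4] tiltx [-0.002  0.001 -1.   ] q6 0.46 jaw -1.337
shift [117.6  -4.1 -12.7] turn 0.0 rows 2.8
```

Call:
move_arm(commands=[[-1,0,-4,-12.5,0],[-1,30,-4,-12.5,0],[-1,60,-4,-12.5,0],[-1,85,-4,-12.5,0],[-1,105,-4,-12.5,0],[-1,117.5,-4,-12.5,0],[-1,117.5,-4,-12.5,0]])

```text
time: 2.78
position: [0.4378, -0.3384, 0.0393]
tool_rot: [-0.702, -0.081, 0.703, -0.08]
ft_force: [-0.4, 1.6, 0.1]
grip_width: 0.0871
```

```bash
python3 p.py .439 -.336 .04
python3 - <<'E'
from h import *
c=robot.camera('scene');cv2.imwrite('pics/s1.png',cv2.resize(c['image'][200:380,380:560,::-1],None,fx=3,fy=3))
c=robot.camera('top');cv2.imwrite('pics/t1.png',cv2.resize(c['image'][180:330,430:600,::-1],None,fx=3,fy=3))
E
```

```text
t 2.78 pos [ 0.4378 -0.3384  0.0393] w 87.1 F [-0.4  1.6  0.1] tiltx [-0.002  0.002 -1.   ] q6 0.48 jaw -1.342
shift [-0.7 -2.1 -1.7] turn 0.0 rows 0.1
```

View pics/s1.png

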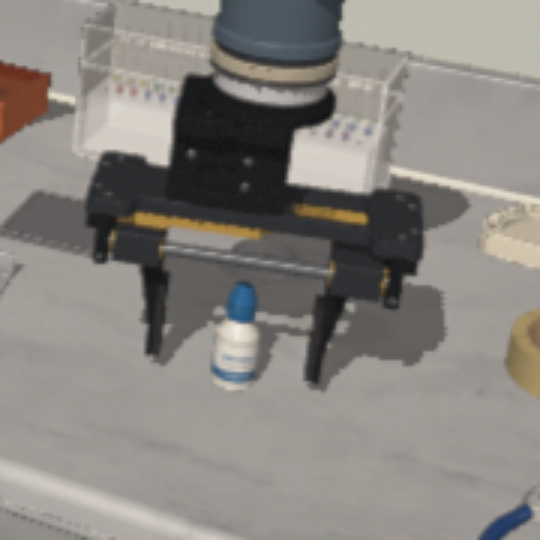

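View pics/t1.png

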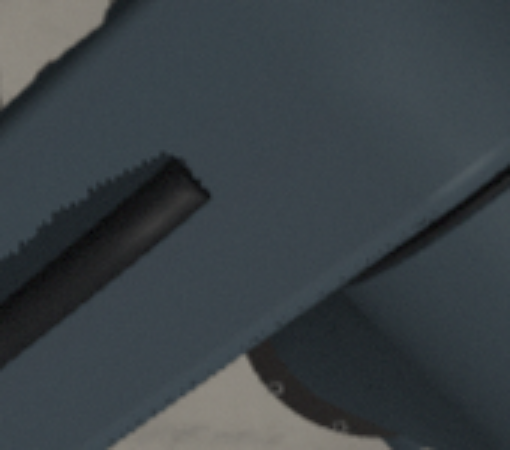

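Run:
```python
from h import *
c=robot.camera('scene');o=robot.get_obs()
M=R.from_quat(o['tool_rot']).as_matrix()
for nm,v in(('tip',[.025,0,0]),('tipL',[.025,-.0435,0]),('tipR',[.025,.0435,0]),('tipRback',[.025,.0585,0]),('grasp',[.006,0,0])):
    for w in(-.0095,0,.0095):
        P=o['position']+M@(np.array(v)+[0,0,w]); print(nm,w,np.round((proj(c,[P])[0]-[380,200])*3,1))
r=robot.regions_of(c,'drop_bottle1_center')
for q in r[:1]: print(q['p'],q['bbox'],fit([(c,q['pixels'])],'drop_bottle1_center'))
b=proj(c,S['drop_bottle1_center'][0][:48]+[.4378,-.3384,0]);print((b.mean(0)-[380,200])*3, (b.max(0)-[380,200])*3)
```

```text
tip -0.0095 [237.6 349.1]
tip 0 [236.5 356.6]
tip 0.0095 [235.4 364.2]
tipL -0.0095 [166.8 337.5]
tipL 0 [165.1 344.8]
tipL 0.0095 [163.5 352.2]
tipR -0.0095 [310.  360.9]
tipR 0 [309.6 368.6]
tipR 0.0095 [309.1 376.4]
tipRback -0.0095 [335.4 365.1]
tipRback 0 [335.1 372.8]
tipRback 0.0095 [334.9 380.7]
grasp -0.0095 [241.2 322.3]
grasp 0 [240.2 329.6]
grasp 0.0095 [239.1 337. ]
0.8 [451.0, 291.3, 465.4, 330.2] (array([ 0.44216183, -0.33598271]), np.float64(-0.29605984367297344), np.float64(0.2003012048192771))
[231.10945556 381.11107113] [252.61351098 392.3248982 ]
```

Run:
```python
from h import *
c=robot.camera('scene');o=robot.get_obs()
M=R.from_quat(o['tool_rot']).as_matrix()
i=cv2.resize(c['image'][280:340,415:500,::-1],None,fx=9,fy=9,interpolation=cv2.INTER_CUBIC).copy()
def pt(P,col):
    u=(proj(c,[P])[0]+.5-[415,280])*9; cv2.circle(i,tuple(int(a) for a in u),3,col,-1)
for s in(-.0435,.0435,-.0585,.0585):
  for w in(-.0095,.0095):
    for d in (.025,.006): pt(o['position']+M@np.array([d,s,w]),(0,0,255))
for p,col in(((.438,-.338),(0,255,0)),((.442,-.336),(255,0,255))):
    for q in S['drop_bottle1_center'][0]: pt(q+[*p,0],col)
cv2.imwrite('pics/z2.png',i)
```

```text
(no output)
```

View pics/z2.png

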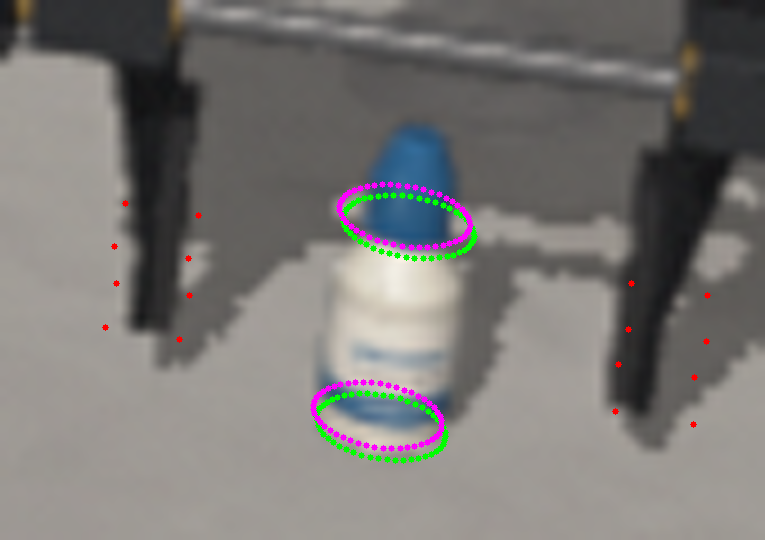

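```bash
python3 p.py .441 -.3362 .04
```

```text
t 3.03 pos [ 0.4393 -0.339   0.0424] w 87.0 F [ 0.6 -0.1  0.2] tiltx [ 0.002 -0.002 -1.   ] q6 0.48 jaw -1.341
shift [ 2.4 -2.4 -2.3] turn 0.0 rows 0.1
```

Call:
move_arm(commands=[[-1,0,-2,-2.5,0],[0,0,-2,-2.5,0],[0.3,0,-2,-2.5,0],[0.6,0,-2,-2.5,0],[1,0,-2,-2.5,0],[1,0,-2,-2.5,0],[1,0,-2,-2.5,0],[1,0,-2,-2.5,0]], newtons=15)

```text
time: 3.7
position: [0.4406, -0.3352, 0.0408]
tool_rot: [-0.702, -0.081, 0.702, -0.081]
ft_force: [-0.4, -0.0, -0.0]
grip_width: 0.0479
```

Call:
move_arm(commands=[[1,0,0,0,0],[1,0,0,0,0],[1,-15,0,0,0],[1,-40,0,0,0],[1,-70,0,0,0],[1,-80,0,0,0],[1,-80,0,0,0]])

```text
time: 4.28
position: [0.442, -0.3366, 0.1235]
tool_rot: [0.704, 0.08, -0.701, 0.083]
ft_force: [1.0, -0.6, -0.4]
grip_width: 0.0256
```

```bash
python3 p.py .599 -.310 .12;python3 p.py .599 -.310 .044
python3 - <<'E'
from h import *
c=robot.camera('scene');cv2.imwrite('pics/s2.png',cv2.resize(c['image'][200:380,380:560,::-1],None,fx=3,fy=3))
E
```

```text
t 4.28 pos [ 0.442  -0.3366  0.1235] w 25.6 F [ 1.  -0.6 -0.4] tiltx [ 0.004 -0.005 -1.   ] q6 0.49 jaw -1.340
shift [   4.   10. -159.] turn 0.0 rows 3.8
t 4.28 pos [ 0.442  -0.3366  0.1235] w 25.6 F [ 1.  -0.6 -0.4] tiltx [ 0.004 -0.005 -1.   ] q6 0.49 jaw -1.340
shift [  80.     9.6 -158.7] turn 0.0 rows 4.3
```

View pics/s2.png

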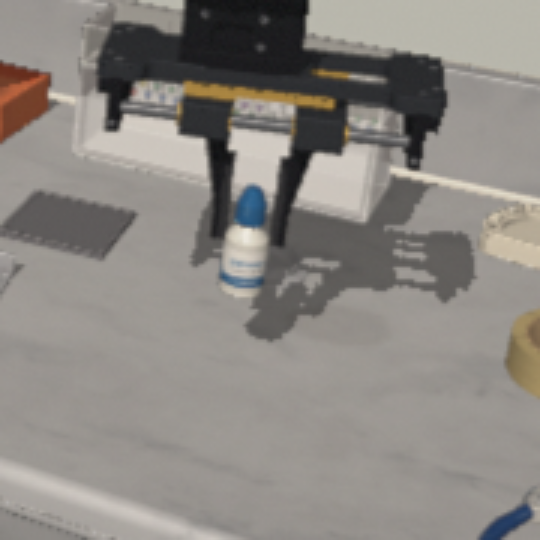

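Call:
move_arm(commands=[[1,4,2,-20,0],[1,4,5,-55,0],[1,4,8,-95,0],[1,4,10,-130,0],[1,4,10,-150,0],[1,4,10,-159,0],[1,4,10,-159,0],[1,4,10,-159,0]])

```text
time: 5.0
position: [0.596, -0.3078, 0.115]
tool_rot: [-0.701, -0.083, 0.704, -0.081]
ft_force: [-0.9, -0.2, -0.3]
grip_width: 0.025
```

```bash
python3 p.py .599 -.310 .12;  cat > look.py <<'E'
import sys
from h import *
# usage: tag cam u0 v0 u1 v1
tag,cam=sys.argv[1:3]; u0,v0,u1,v1=map(int,sys.argv[3:7])
c=robot.camera(cam); k=min(780/(u1-u0),580/(v1-v0))
cv2.imwrite(f'pics/{tag}.png',cv2.resize(c['image'][v0:v1,u0:u1,::-1],None,fx=k,fy=k,interpolation=cv2.INTER_CUBIC))
E
python3 look.py s3 scene 390 200 540 320
python3 - <<'E'
from h import *
c=robot.camera('scene');o=robot.get_obs()
q=robot.regions_of(c,'drop_bottle1_center')
print([(a['p'],a['bbox']) for a in q])
if q:
  for z in np.arange(.06,.1,.005): print(z,fit([(c,q[0]['pixels'])],'drop_bottle1_center',z0=z)[::2])
E
```

```text
t 5.00 pos [ 0.596  -0.3078  0.115 ] w 25.0 F [-0.9 -0.2 -0.3] tiltx [-0.004  0.002 -1.   ] q6 0.70 jaw -1.339
shift [-5.   2.8 -2.4] turn 0.0 rows 0.1
[(0.74, [462.8, 232.0, 476.2, 272.0]), (0.71, [181.3, 215.1, 198.8, 253.4]), (0.17, [331.2, 279.8, 387.6, 318.3])]
0.06 (array([ 0.5841997 , -0.30765388]), np.float64(0.18235085227272727))
0.065 (array([ 0.57349674, -0.31036824]), np.float64(0.20649857954545456))
0.07 (array([ 0.56115477, -0.31304058]), np.float64(0.23206676136363635))
0.07500000000000001 (array([ 0.55136569, -0.31513384]), np.float64(0.2530184659090909))
0.08000000000000002 (array([ 0.54086231, -0.31820178]), np.float64(0.27769886363636365))
0.08500000000000002 (array([ 0.5162364 , -0.32391447]), np.float64(0.3332741477272727))
0.09000000000000002 (array([ 0.51872837, -0.32304349]), np.float64(0.32776988636363635))
0.09500000000000003 (array([ 0.49357064, -0.32945277]), np.float64(0.39612926136363635))
0.10000000000000003 (array([ 0.49734207, -0.32814884]), np.float64(0.3908025568181818))
```

View pics/s3.png

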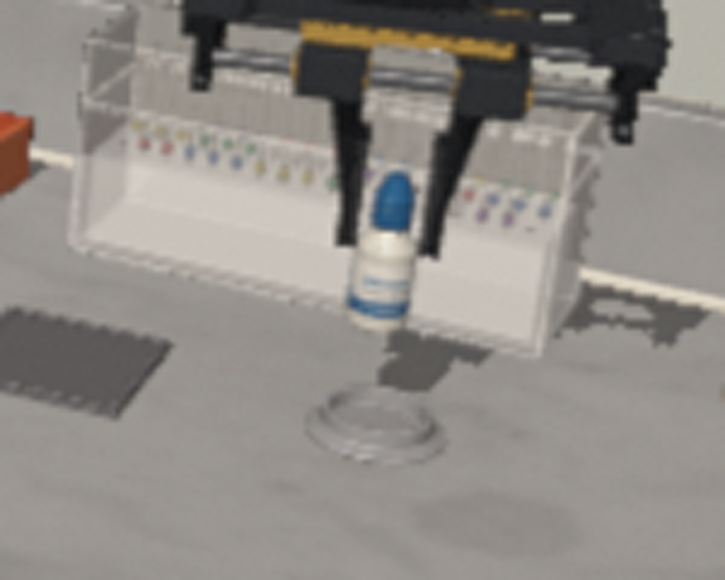

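Run:
```python
from h import *
c=robot.camera('scene');o=robot.get_obs();print(o['position'])
q=robot.regions_of(c,'drop_bottle1_center')[0];m=q['pixels'];print(q['bbox'])
n='drop_bottle1_center'
f=minimize(lambda p:sum([np.abs(render(c,n,.5965,p[0],0,p[1])-m).sum()]),[-.309,.055],method='Nelder-Mead',options=dict(initial_simplex=[[-.309,.055],[-.306,.055],[-.309,.060]]));print(f.x,f.fun/m.sum())
r=(render(c,n,.5965,f.x[0],0,f.x[1])>.5).astype(np.uint8);k,_=cv2.findContours(r,0,1)
i=c['image'].copy();cv2.drawContours(i,k,-1,(255,0,0),1)
cv2.imwrite('pics/z3.png',cv2.resize(i[220:310,440:510,::-1],None,fx=6,fy=6,interpolation=0))
```

```text
[ 0.59599657 -0.30898441  0.11658046]
[461.6, 235.0, 473.7, 267.4]
[-0.30469185  0.05544704] 0.22515060240963855
```

View pics/z3.png

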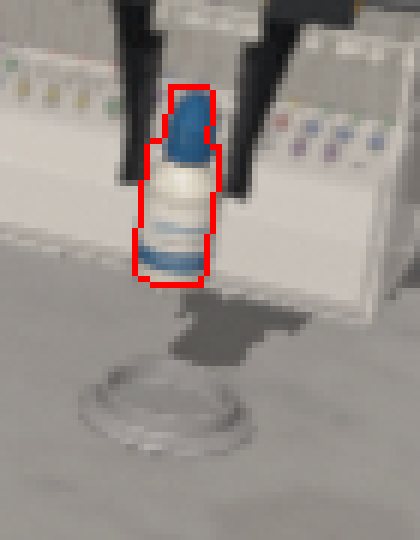

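```bash
python3 p.py .599 -.311 .075
```

```text
t 5.25 pos [ 0.5963 -0.3091  0.1168] w 24.9 F [-0.3  0.1 -1.2] tiltx [-0.001  0.001 -1.   ] q6 0.70 jaw -1.342
shift [41.8  2.5 -2.2] turn 0.0 rows 1.0
```

Call:
move_arm(commands=[[1,8,2.5,-2.5,0],[1,22,2.5,-2.5,0],[1,36,2.5,-2.5,0],[1,42,2.5,-2.5,0],[1,42,2.5,-2.5,0],[1,42,2.5,-2.5,0]])

```text
time: 5.75
position: [0.6001, -0.31, 0.0735]
tool_rot: [-0.702, -0.082, 0.703, -0.081]
ft_force: [0.1, -0.1, -0.4]
grip_width: 0.0255
```

```bash
python3 p.py .599 -.311 .066; python3 look.py s4 scene 430 220 510 310
```

```text
t 5.75 pos [ 0.6001 -0.31    0.0735] w 25.5 F [ 0.1 -0.1 -0.4] tiltx [-0.002  0.001 -1.   ] q6 0.70 jaw -1.340
shift [7.5 0.8 1.3] turn 0.0 rows 0.2
```

View pics/s4.png

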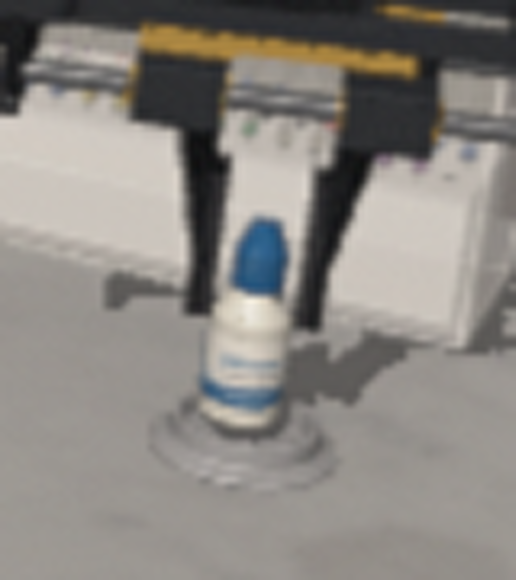

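Run:
```python
from h import *
c=robot.camera('scene')
i=c['image'].copy()
k=6.44*1.2
im=cv2.resize(i[230:305,430:510,::-1],None,fx=8,fy=8,interpolation=cv2.INTER_CUBIC).copy()
def dr(P,col):
    u=((proj(c,P)+.5-[430,230])*8).astype(np.int32);cv2.polylines(im,[u],True,col,1)
x,y=.6005,-.3085
dr(ring(.03,0)+[x,y,0],(0,255,0));dr(ring(.024,.012)+[x,y,0],(0,255,0));dr(ring(.021,.012)+[x,y,0],(0,255,0))
for z in(.0125,.0145):dr(ring(.013,z)+[.5995,-.308,0],(0,0,255))
cv2.imwrite('pics/z4.png',im)
```

```text
(no output)
```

View pics/z4.png

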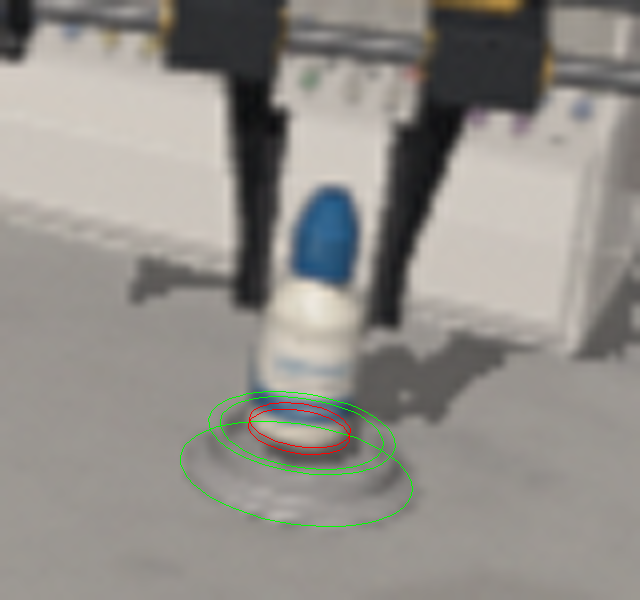

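Call:
move_arm(commands=[[1,4,0,0,0],[1,7,0,0,0],[1,8,0,0,0],[1,8.5,0,0,0]])

```text
time: 6.18
position: [0.6006, -0.3103, 0.0662]
tool_rot: [-0.702, -0.082, 0.702, -0.081]
ft_force: [-0.7, 0.3, -0.4]
grip_width: 0.0253
```

Call:
move_arm(commands=[[1,1,0,0,0],[1,1,0,0,0],[1,1,0,0,0]])

```text
time: 6.43
position: [0.6007, -0.3104, 0.0654]
tool_rot: [0.702, 0.081, -0.702, 0.081]
ft_force: [0.1, -0.1, -0.3]
grip_width: 0.0258
```

```bash
python3 look.py s5 scene 430 220 510 310; python3 p.py .599 -.311 .066
```

```text
t 6.48 pos [ 0.6007 -0.3105  0.0655] w 25.3 F [ 0.3  0.5 -0.1] tiltx [ 0. -0. -1.] q6 0.70 jaw -1.340
shift [-0.5  0.1  1.8] turn 0.0 rows 0.0
```

View pics/s5.png

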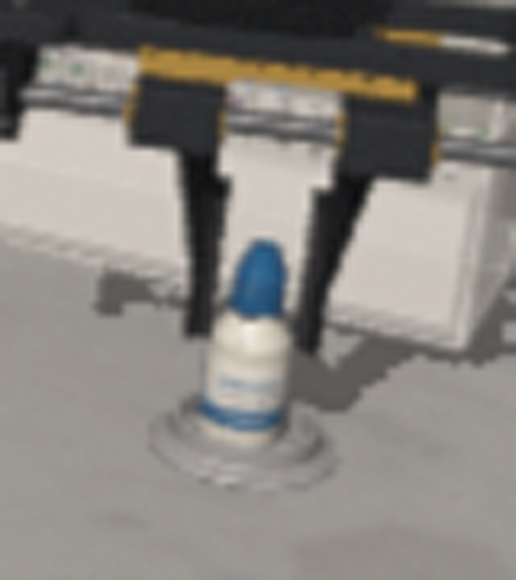

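Call:
move_arm(commands=[[1,1,0,0,0],[1,2,0,0,0],[1,2,0,0,0],[1,2,0,0,0]])

```text
time: 6.82
position: [0.6006, -0.3104, 0.0632]
tool_rot: [-0.702, -0.081, 0.702, -0.081]
ft_force: [0.9, -0.0, -0.8]
grip_width: 0.0256
```

Call:
move_arm(commands=[[1,1,0,0,0],[1,1.5,0,0,0],[1,1.5,0,0,0],[1,1.5,0,0,0]])

```text
time: 7.15
position: [0.6011, -0.3104, 0.0628]
tool_rot: [0.703, 0.081, -0.702, 0.082]
ft_force: [-0.5, 1.1, 5.5]
grip_width: 0.0252
```

Call:
move_arm(commands=[[0.3,-0.5,0,0,0],[0,-0.5,0,0,0],[-0.3,-0.5,0,0,0],[-0.3,-0.5,0,0,0],[-0.3,-0.5,0,0,0]])

```text
time: 7.57
position: [0.6005, -0.3104, 0.0619]
tool_rot: [-0.702, -0.082, 0.703, -0.081]
ft_force: [-0.5, -0.2, -1.0]
grip_width: 0.0492
```

Call:
move_arm(commands=[[-0.3,-20,0,0,0],[-0.3,-50,0,0,0],[-0.5,-90,0,0,0],[-1,-120,0,0,0],[-1,-120,0,0,0]])

```text
time: 7.98
position: [0.6044, -0.3131, 0.19]
tool_rot: [0.706, 0.078, -0.699, 0.085]
ft_force: [1.5, -0.6, 0.3]
grip_width: 0.0692
```

```bash
python3 look.py s6 scene 430 220 510 310; python3 p.py .4465 .319 .18 0; python3 p.py .4465 .319 .046 0
```

```text
t 8.03 pos [ 0.603  -0.3121  0.1869] w 72.7 F [-0.3  0.6  0.3] tiltx [ 0.008 -0.006 -1.   ] q6 0.70 jaw -1.340
shift [   2.2 -650.2    7.9] turn -76.8 rows 15.6
t 8.03 pos [ 0.603  -0.3121  0.1869] w 72.7 F [-0.3  0.6  0.3] tiltx [ 0.008 -0.006 -1.   ] q6 0.70 jaw -1.340
shift [ 136.2 -651.2    8.7] turn -76.8 rows 16.0
```

View pics/s6.png

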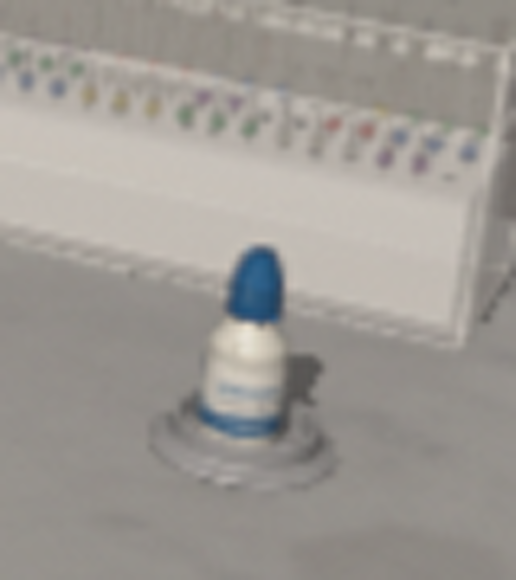

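Call:
move_arm(commands=[[-1,0,-20,0,-5],[-1,0,-60,1,-12],[-1,0,-100,2,-19],[-1,0,-141,2,-26],[-1,0,-182,3,-33],[-1,0,-223,3,-40],[-1,0,-264,4,-47],[-1,0,-305,4,-54]])

```text
time: 8.7
position: [0.525, -0.0126, 0.181]
tool_rot: [-0.587, -0.394, 0.589, -0.392]
ft_force: [0.2, 0.6, -0.4]
grip_width: 0.0868
```

```bash
python3 p.py .4465 .319 .18 0
```

```text
t 8.70 pos [ 0.525  -0.0126  0.181 ] w 86.8 F [ 0.2  0.6 -0.4] tiltx [-0.003  0.001 -1.   ] q6 0.16 jaw -0.392
shift [   1.5 -199.3 -276.4] turn -22.5 rows 8.2
```

Call:
move_arm(commands=[[-1,0,-22,-31,-4],[-1,0,-46,-63,-8],[-1,0,-70,-95,-12],[-1,0,-94,-127,-16],[-1,0,-118,-160,-20],[-1,0,-135,-185,-22.5],[-1,0,-140,-194,-22.5],[-1,0,-140,-194,-22.5]])

```text
time: 9.37
position: [0.4717, 0.2206, 0.1814]
tool_rot: [-0.5, -0.5, 0.501, -0.499]
ft_force: [0.2, -0.8, -0.2]
grip_width: 0.0865
```

```bash
python3 p.py .4465 .319 .15 0; python3 look.py s7 scene 0 80 400 330; python3 look.py t7 top 0 80 400 400
```

```text
t 9.37 pos [0.4717 0.2206 0.1814] w 86.5 F [ 0.2 -0.8 -0.2] tiltx [-0.002 -0.    -1.   ] q6 0.22 jaw -0.001
shift [ 31.4 -25.3 -98.4] turn -0.1 rows 2.6
```

View pics/s7.png

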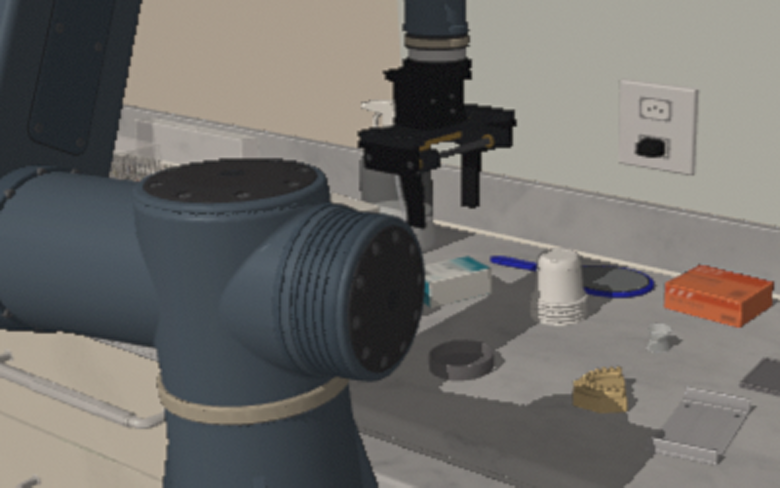

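View pics/t7.png

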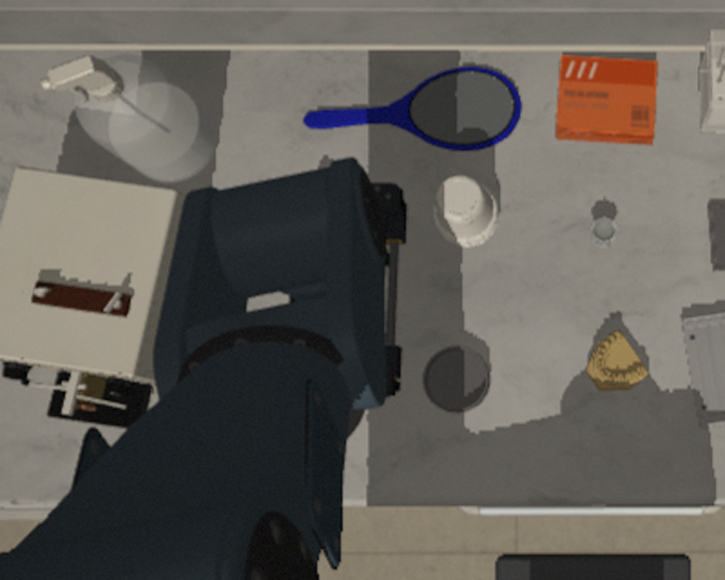

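```bash
python3 - <<'E'
from h import *
c=robot.camera('scene');t=robot.camera('top')
for z in(0,.05,.1,.2): print(z,np.round(proj(c,[[.45,.42,z],[.6,.42,z]])),[np.round(ray(t,97,v,z)[:2],3) for v in (185,285)],np.round(ray(t,80,285,z)[:2],3))
E
python3 - <<'E'
import cv2
i=cv2.imread('pics/top0.png');cv2.imwrite('pics/z5.png',cv2.resize(i[150:330,0:230],None,fx=3.3,fy=3.3,interpolation=cv2.INTER_CUBIC))
i=cv2.imread('pics/scene0.png');cv2.imwrite('pics/z6.png',cv2.resize(i[110:280,0:260],None,fx=3,fy=3,interpolation=cv2.INTER_CUBIC))
E
```

```text
0 [[163. 239.]
 [203. 221.]] [array([0.638, 0.493]), array([0.426, 0.477])] [0.426 0.512]
0.05 [[161. 220.]
 [202. 204.]] [array([0.623, 0.472]), array([0.421, 0.457])] [0.421 0.49 ]
0.1 [[159. 201.]
 [201. 186.]] [array([0.609, 0.451]), array([0.415, 0.436])] [0.415 0.468]
0.2 [[155. 161.]
 [199. 149.]] [array([0.579, 0.409]), array([0.405, 0.395])] [0.405 0.424]
```

View pics/z5.png

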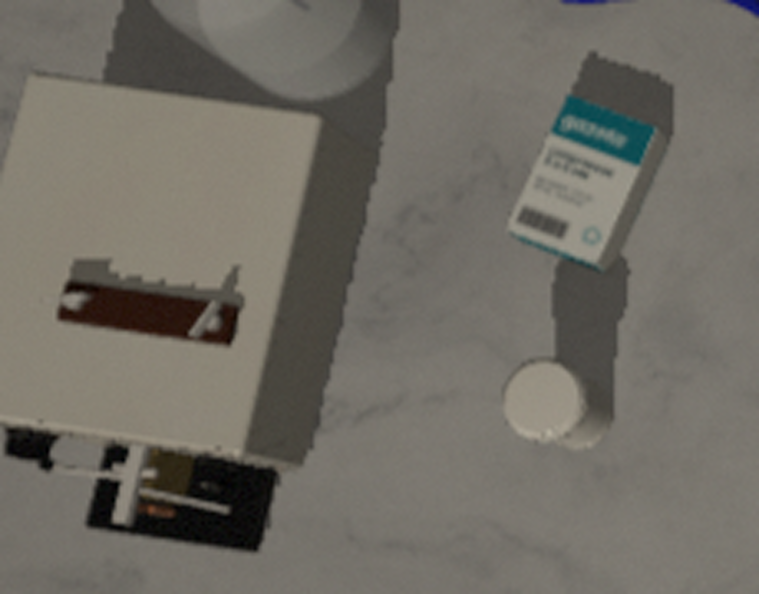

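View pics/z6.png

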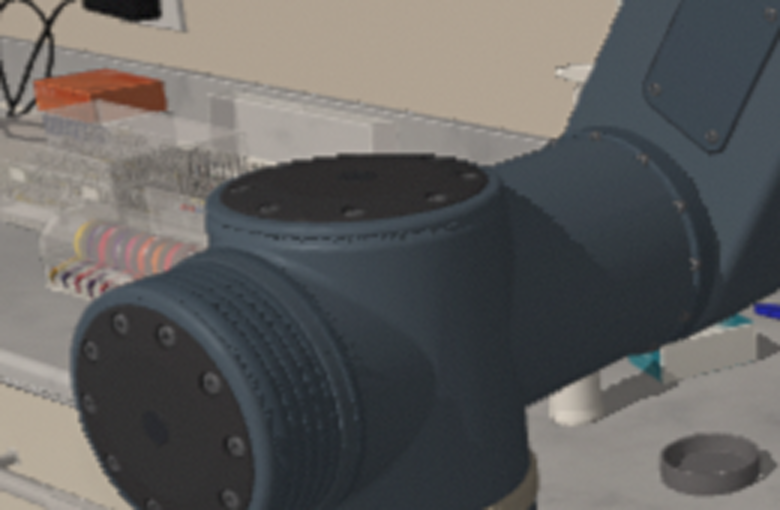

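Call:
move_arm(commands=[[-1,0,-8,-30,0],[-1,0,-17,-65,0],[-1,10,-25,-92,0],[-1,35,-25,-98,0],[-1,70,-25,-98,0],[-1,100,-25,-98,0],[-1,122,-25,-98,0],[-1,134,-25,-98,0]])

```text
time: 10.23
position: [0.448, 0.3145, 0.0456]
tool_rot: [-0.5, -0.499, 0.503, -0.498]
ft_force: [0.5, -0.3, -0.2]
grip_width: 0.0874
```

```bash
python3 p.py .447 .319 .046 0; python3 look.py s8 scene 140 150 300 270
```

```text
t 10.23 pos [0.448  0.3145 0.0456] w 87.4 F [ 0.5 -0.3 -0.2] tiltx [-0.004 -0.002 -1.   ] q6 0.42 jaw -0.008
shift [-0.4 -1.1 -4.5] turn -0.4 rows 0.1
```

View pics/s8.png

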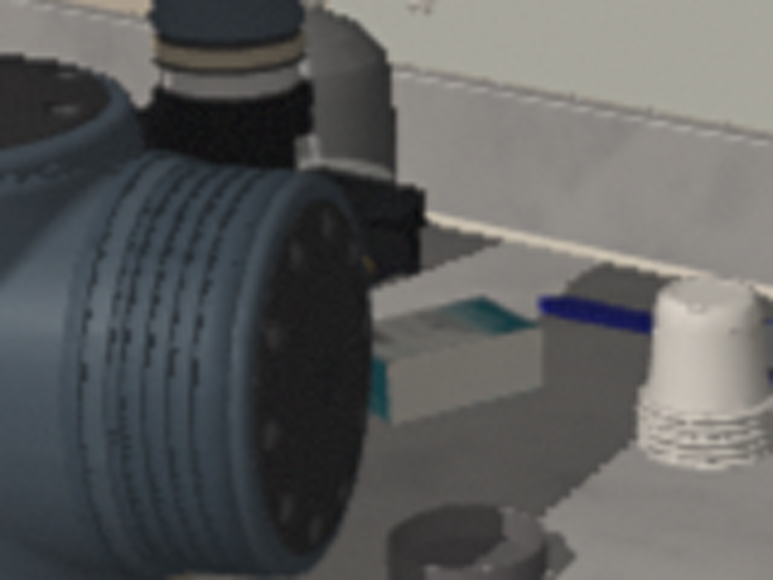

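Call:
move_arm(commands=[[-1,0,-1,-4.5,0],[0.3,0,-1,-4.5,0],[0.5,0,-1,-4.5,0],[1,0,-1,-4.5,0],[1,0,-1,-4.5,0],[1,0,-1,-4.5,0],[1,0,-1,-4.5,0],[1,0,-1,-4.5,0]], newtons=20)

```text
time: 10.95
position: [0.4476, 0.3213, 0.0487]
tool_rot: [0.501, 0.499, -0.501, 0.499]
ft_force: [0.4, -0.7, 0.1]
grip_width: 0.0484
```

Call:
move_arm(commands=[[1,0,0,0,0],[1,0,0,0,0],[1,0,0,0,0]])

```text
time: 11.2
position: [0.4475, 0.3213, 0.0486]
tool_rot: [0.501, 0.499, -0.501, 0.499]
ft_force: [-0.4, -0.1, 2.9]
grip_width: 0.0467
```

Call:
move_arm(commands=[[1,-6,0,0,0],[1,-20,0,0,0],[1,-45,0,0,0],[1,-55,0,0,0],[1,-55,0,0,0],[1,-55,0,0,0]])

```text
time: 11.7
position: [0.4479, 0.3213, 0.1037]
tool_rot: [0.502, 0.499, -0.501, 0.499]
ft_force: [0.4, 0.0, -0.3]
grip_width: 0.0468
```

```bash
python3 p.py .419 .162 .101 0; python3 look.py s9 scene 140 130 300 270
```

```text
t 11.70 pos [0.4479 0.3213 0.1037] w 46.8 F [ 0.4  0.  -0.3] tiltx [ 0.001  0.001 -1.   ] q6 0.42 jaw -0.005
shift [  2.6 -28.1 159.5] turn -0.3 rows 3.9
```

View pics/s9.png

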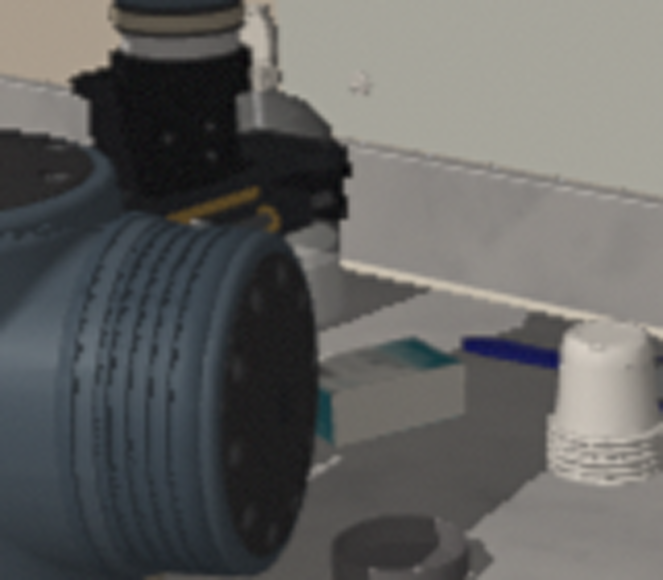

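Call:
move_arm(commands=[[1,0,-4,15,0],[1,0,-11,50,0],[1,0,-18,90,0],[1,0,-24,130,0],[1,0,-28,152,0],[1,0,-28,159.5,0],[1,0,-28,159.5,0],[1,0,-28,159.5,0]])

```text
time: 12.42
position: [0.4193, 0.162, 0.1029]
tool_rot: [0.502, 0.499, -0.501, 0.498]
ft_force: [0.1, 1.0, -0.7]
grip_width: 0.047
```

```bash
python3 p.py .419 .162 .051 0; python3 look.py s10 scene 170 140 330 280
```

```text
t 12.42 pos [0.4193 0.162  0.1029] w 47.0 F [ 0.1  1.  -0.7] tiltx [-0.  0. -1.] q6 0.12 jaw -0.006
shift [51.9 -0.3  0.1] turn -0.3 rows 1.2
```

View pics/s10.png

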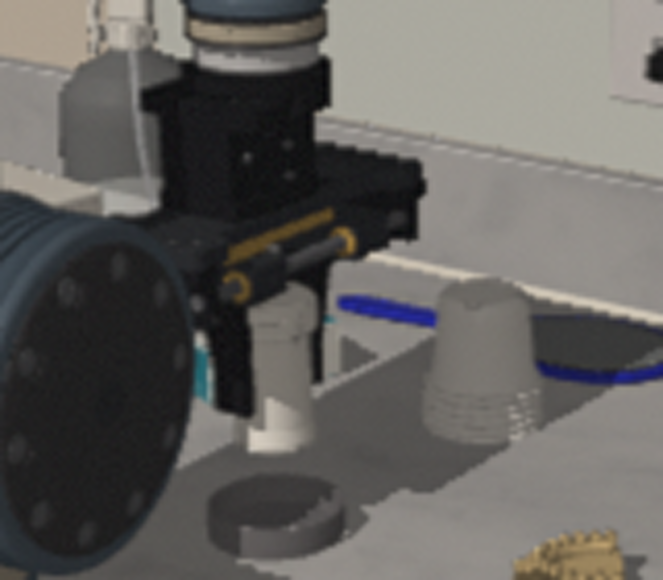

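Run:
```python
from h import *
c=robot.camera('scene')
im=cv2.resize(c['image'][190:285,205:275,::-1],None,fx=8,fy=8,interpolation=cv2.INTER_CUBIC)[:, :].copy()
def dr(P,col):
    u=((proj(c,P)+.5-[205,190])*8).astype(np.int32);cv2.polylines(im,[u],True,col,1)
x,y=.4195,.165
dr(ring(.037,0)+[x,y,0],(0,255,0));dr(ring(.037,.018)+[x,y,0],(0,255,0))
for r,z in((.0215,0),(.0215,.064),(.0245,.064),(.0245,.082)):dr(ring(r,.0545+z)+[.4195,.165,0],(0,0,255))
cv2.imwrite('pics/z7.png',im)
```

```text
(no output)
```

View pics/z7.png

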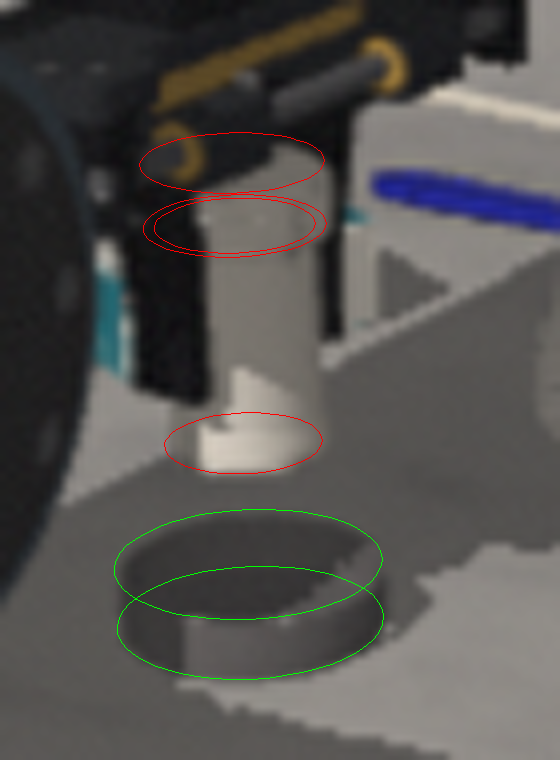

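Call:
move_arm(commands=[[1,10,0,0,0],[1,24,0,0,0],[1,36,0,0,0],[1,44,0,0,0],[1,48,0,0,0],[1,48,0,0,0],[1,48,0,0,0]])

```text
time: 13.1
position: [0.4189, 0.1624, 0.0553]
tool_rot: [-0.501, -0.499, 0.501, -0.499]
ft_force: [0.1, -0.7, -0.7]
grip_width: 0.0472
```

Call:
move_arm(commands=[[1,1,0,0,0],[1,2,0,0,0],[1,2,0,0,0],[1,2,0,0,0]])

```text
time: 13.43
position: [0.419, 0.1618, 0.0537]
tool_rot: [0.501, 0.499, -0.501, 0.499]
ft_force: [0.3, -0.1, 0.5]
grip_width: 0.0467
```

Call:
move_arm(commands=[[1,0.5,0,0,0],[1,1,0,0,0],[1,1.5,0,0,0],[1,1.5,0,0,0]])

```text
time: 13.77
position: [0.4188, 0.1618, 0.0519]
tool_rot: [-0.501, -0.499, 0.501, -0.499]
ft_force: [-0.2, -0.2, -1.0]
grip_width: 0.0469
```

```bash
python3 look.py s11 scene 190 170 290 280
```

```text
(no output)
```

View pics/s11.png

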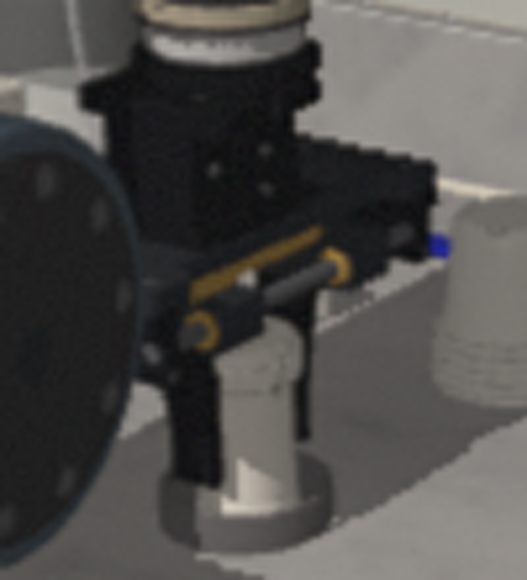

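Call:
move_arm(commands=[[1,0.7,0,0,0],[1,1.2,0,0,0],[1,1.2,0,0,0],[1,1.2,0,0,0]])

```text
time: 14.15
position: [0.4187, 0.1619, 0.0515]
tool_rot: [0.501, 0.499, -0.501, 0.499]
ft_force: [-1.0, 0.1, 8.5]
grip_width: 0.047
```

Call:
move_arm(commands=[[0,-0.7,0,0,0],[-0.3,-0.7,0,0,0],[-0.8,-0.7,0,0,0],[-0.8,-0.7,0,0,0],[-0.8,-0.7,0,0,0],[-0.8,-0.7,0,0,0]])

```text
time: 14.65
position: [0.4187, 0.1619, 0.0512]
tool_rot: [-0.501, -0.499, 0.501, -0.499]
ft_force: [0.9, 0.7, -0.5]
grip_width: 0.0718
```

Call:
move_arm(commands=[[-0.9,-15,0,0,0],[-0.9,-45,0,0,0],[-0.9,-85,0,0,0],[-1,-110,0,0,0],[-1,-120,0,0,0],[-1,-120,0,0,0]])

```text
time: 15.15
position: [0.4204, 0.1622, 0.1739]
tool_rot: [0.503, 0.497, -0.499, 0.5]
ft_force: [0.9, 0.5, 0.2]
grip_width: 0.0867
```

```bash
python3 look.py s12 scene 170 170 330 290;python3 p.py .587 -.004 .17 0;python3 p.py .587 -.004 .029 0
```

```text
t 15.20 pos [0.4194 0.162  0.1724] w 86.8 F [ 0.9  0.5 -0.9] tiltx [ 0.003  0.    -1.   ] q6 0.12 jaw -0.005
shift [  2.9 168.3 165.2] turn -0.3 rows 5.7
t 15.20 pos [0.4194 0.162  0.1724] w 86.8 F [ 0.9  0.5 -0.9] tiltx [ 0.003  0.    -1.   ] q6 0.12 jaw -0.005
shift [143.9 167.9 165.3] turn -0.3 rows 6.6
```

View pics/s12.png

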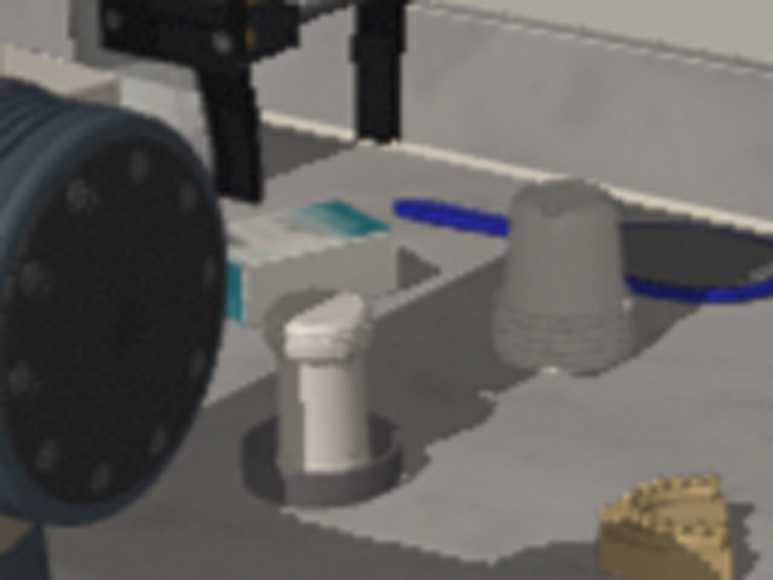

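Call:
move_arm(commands=[[-1,0,10,15,-6],[-1,0,35,40,-13],[-1,0,60,65,-20],[-1,0,90,90,-27],[-1,0,118,118,-34],[-1,0,145,145,-41],[-1,0,163,160,-48],[-1,0,168,165,-55]])

```text
time: 15.87
position: [0.5891, -0.0074, 0.1693]
tool_rot: [0.213, 0.674, -0.213, 0.675]
ft_force: [1.2, 0.6, 0.1]
grip_width: 0.0867
```

Call:
move_arm(commands=[[-1,0,0,0,-7],[-1,0,0,0,-14],[-1,0,0,0,-21],[-1,0,0,0,-28],[-1,0,0,0,-35],[-1,0,0,0,-35]])

```text
time: 16.37
position: [0.5848, -0.0038, 0.1691]
tool_rot: [0.001, 0.709, -0.001, 0.706]
ft_force: [-1.0, 0.1, -0.5]
grip_width: 0.0866
```

```bash
python3 p.py .5875 -.004 .029 1.57; python3 look.py s13 scene 250 170 430 310
```

```text
t 16.37 pos [ 0.5848 -0.0038  0.1691] w 86.6 F [-1.   0.1 -0.5] tiltx [-0.004  0.001 -1.   ] q6 -1.77 jaw 1.568
shift [140.   -0.2   3.3] turn -0.1 rows 3.4
```

View pics/s13.png

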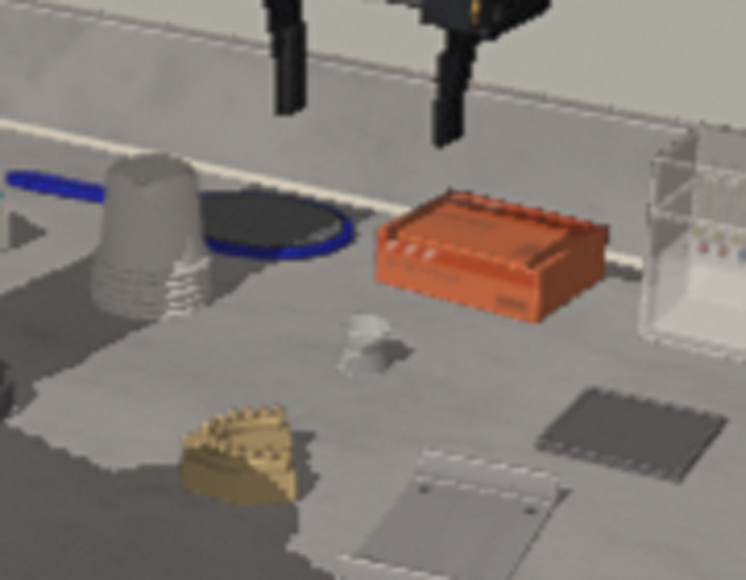

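Call:
move_arm(commands=[[-1,20,0,3,0],[-1,55,0,3,0],[-1,90,0,3,0],[-1,115,0,3,0],[-1,130,0,3,0],[-1,138,0,3,0],[-1,138,0,3,0],[-1,138,0,3,0]])

```text
time: 17.08
position: [0.5889, -0.0039, 0.033]
tool_rot: [0.002, 0.707, -0.002, 0.707]
ft_force: [0.3, -0.4, -0.3]
grip_width: 0.0872
```

```bash
python3 p.py .5875 -.004 .029 1.57
python3 - <<'E'
from h import *
c=robot.camera('scene');o=robot.get_obs()
M=R.from_quat(o['tool_rot']).as_matrix()
u0,v0,k=300,220,8
im=cv2.resize(c['image'][220:290,300:390,::-1],None,fx=k,fy=k,interpolation=cv2.INTER_CUBIC).copy()
for s in(-.0435,.0435,-.0585,.0585):
  for w in(-.0095,.0095):
    P=o['position']+M@np.array([.025,s,w]); u=(proj(c,[P])[0]+.5-[u0,v0])*k; cv2.circle(im,tuple(int(a) for a in u),3,(0,0,255),-1)
def dr(P,col):
    u=((proj(c,P)+.5-[u0,v0])*k).astype(np.int32);cv2.polylines(im,[u],True,col,1)
for z in(0,.026): dr(ring(.0155,z)+[.5868,-.0025,0],(0,255,0))
for z in(0,.026): dr(ring(.0155,z)+[*o['position'][:2],0],(0,0,255))
cv2.imwrite('pics/z8.png',im)
E
```

```text
t 17.08 pos [ 0.5889 -0.0039  0.033 ] w 87.2 F [ 0.3 -0.4 -0.3] tiltx [-0.001  0.    -1.   ] q6 -1.76 jaw 1.565
shift [ 4.  -0.1 -1.4] turn -0.3 rows 0.1
```

View pics/z8.png

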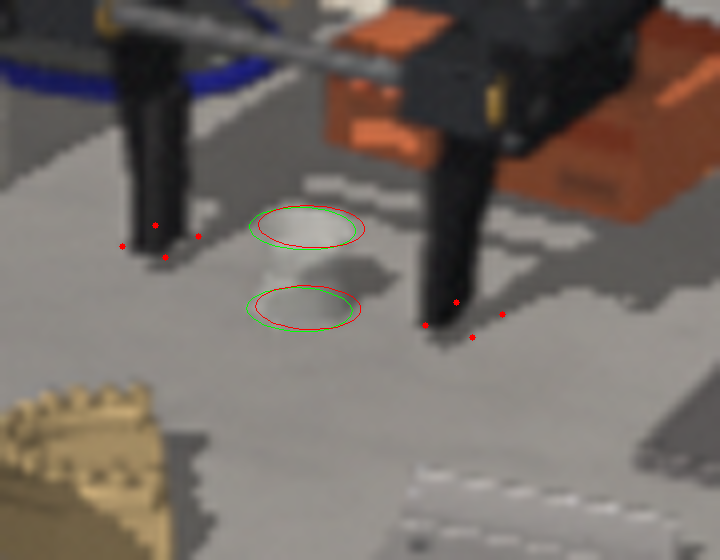

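Call:
move_arm(commands=[[-0.5,4,0,-0.5,0],[0,4,0,-0.5,0],[0.3,4,0,-0.5,0],[0.5,4,0,-0.5,0],[0.7,4,0,-0.5,0],[1,4,0,-0.5,0],[1,4,0,-0.5,0],[1,4,0,-0.5,0]], newtons=12)

```text
time: 17.8
position: [0.5885, -0.004, 0.0295]
tool_rot: [0.002, 0.707, -0.002, 0.707]
ft_force: [0.3, 0.8, 0.2]
grip_width: 0.0415
```

Call:
move_arm(commands=[[1,0,0,0,0],[1,0,0,0,0],[1,0,0,0,0]])

```text
time: 18.05
position: [0.5885, -0.004, 0.0294]
tool_rot: [0.002, 0.707, -0.002, 0.707]
ft_force: [-0.0, -0.9, 1.1]
grip_width: 0.0296
```

```bash
python3 p.py .5865 -.168 .06 1.57; python3 look.py s14 scene 290 200 400 290
```

```text
t 18.05 pos [ 0.5885 -0.004   0.0294] w 29.6 F [-0.  -0.9  1.1] tiltx [-0. -0. -1.] q6 -1.76 jaw 1.566
shift [ -30.6 -164.1   -1.2] turn -0.2 rows 4.0
```

View pics/s14.png

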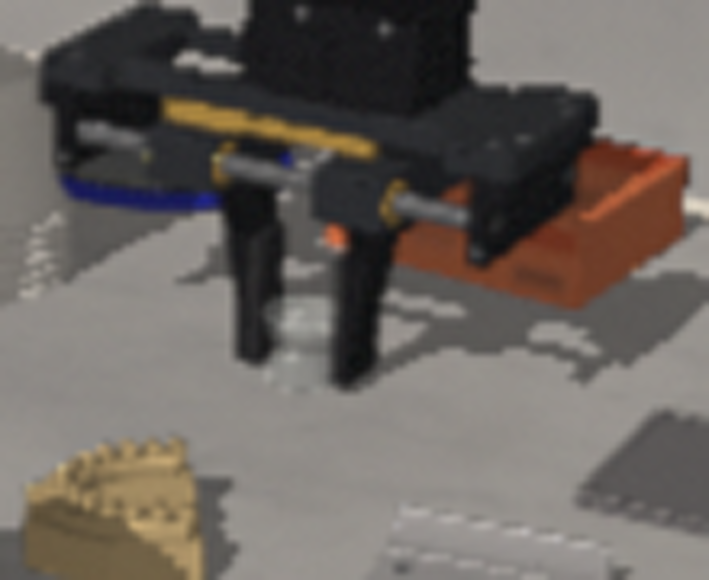

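Call:
move_arm(commands=[[1,-10,0,0,0],[1,-35,-5,0,0],[1,-40,-30,0,0],[1,-40,-70,0,0],[1,-40,-110,-0.5,0],[1,-40,-145,-0.5,0],[1,-40,-164,-0.5,0],[1,-40,-164,-0.5,0]])

```text
time: 18.77
position: [0.5882, -0.1732, 0.0704]
tool_rot: [0.002, 0.706, -0.004, 0.708]
ft_force: [1.0, 0.5, 0.4]
grip_width: 0.0298
```

Call:
move_arm(commands=[[1,10,0,0,0],[1,20,0,0,0],[1,27,0,0,0],[1,30,0,0,0],[1,30,0,0,0]])

```text
time: 19.18
position: [0.5862, -0.1661, 0.0377]
tool_rot: [0.002, 0.708, -0.0, 0.706]
ft_force: [-0.9, 0.0, -1.2]
grip_width: 0.0296
```

```bash
python3 p.py .588 -.168 .033 1.57; python3 look.py s15 scene 350 200 470 300
```

```text
t 19.18 pos [ 0.5862 -0.1661  0.0377] w 29.6 F [-0.9  0.  -1.2] tiltx [-0.003  0.002 -1.   ] q6 -2.03 jaw 1.568
shift [ 4.7 -1.9  1.9] turn -0.1 rows 0.1
```

View pics/s15.png

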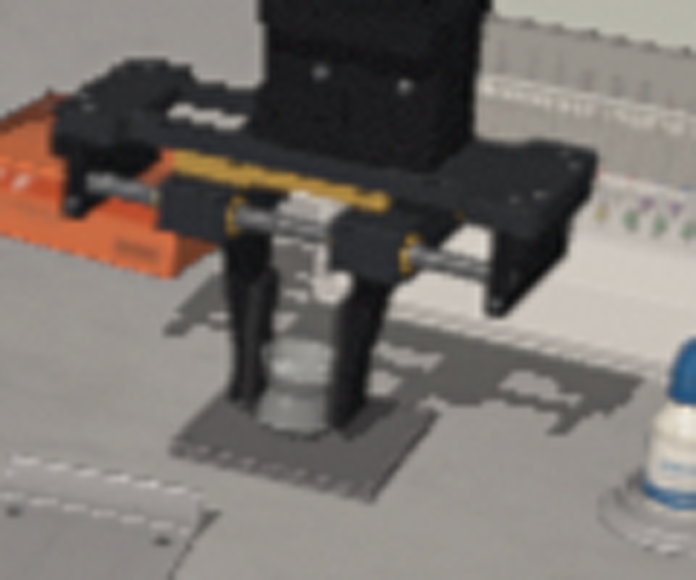

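Call:
move_arm(commands=[[1,1.5,0,0,0],[1,3,0,0,0],[1,4,0,0,0],[1,4,0,0,0],[1,4,0,0,0]])

```text
time: 19.65
position: [0.5873, -0.168, 0.0355]
tool_rot: [0.002, 0.707, -0.002, 0.707]
ft_force: [-0.3, -0.6, 0.0]
grip_width: 0.0295
```

Call:
move_arm(commands=[[1,0.7,0,0,0],[1,1.3,0,0,0],[1,1.3,0,0,0],[1,1.3,0,0,0]])

```text
time: 19.98
position: [0.5872, -0.168, 0.0341]
tool_rot: [0.002, 0.707, -0.002, 0.707]
ft_force: [0.1, -0.2, -0.6]
grip_width: 0.0295
```

Call:
move_arm(commands=[[1,0.7,0,0,0],[1,1.3,0,0,0],[1,1.3,0,0,0],[1,1.3,0,0,0]])

```text
time: 20.32
position: [0.5873, -0.168, 0.0333]
tool_rot: [0.002, 0.707, -0.002, 0.707]
ft_force: [-1.3, 0.4, 5.2]
grip_width: 0.0297
```

Call:
move_arm(commands=[[0.5,-0.6,0,0,0],[0.3,-0.6,0,0,0],[0,-0.6,0,0,0],[-0.2,-0.6,0,0,0],[-0.2,-0.6,0,0,0]])

```text
time: 20.73
position: [0.5871, -0.1679, 0.0331]
tool_rot: [0.002, 0.707, -0.002, 0.707]
ft_force: [-0.2, 1.2, 0.1]
grip_width: 0.0429
```

Call:
move_arm(commands=[[-0.3,-15,0,0,0],[-0.3,-45,0,0,0],[-0.6,-85,0,0,0],[-1,-120,0,0,0],[-1,-135,0,0,0],[-1,-135,0,0,0]])

```text
time: 21.23
position: [0.5899, -0.1691, 0.173]
tool_rot: [0.0, 0.704, -0.003, 0.71]
ft_force: [-0.5, 0.3, 0.3]
grip_width: 0.0756
```

```bash
python3 p.py .589 .315 .17 1.202; python3 look.py s16 scene 350 220 470 300
```

```text
t 21.23 pos [ 0.5899 -0.1691  0.173 ] w 75.6 F [-0.5  0.3  0.3] tiltx [ 0.009 -0.004 -1.   ] q6 -2.03 jaw 1.566
shift [  1.  484.1  -3.1] turn 20.9 rows 11.6
```

View pics/s16.png

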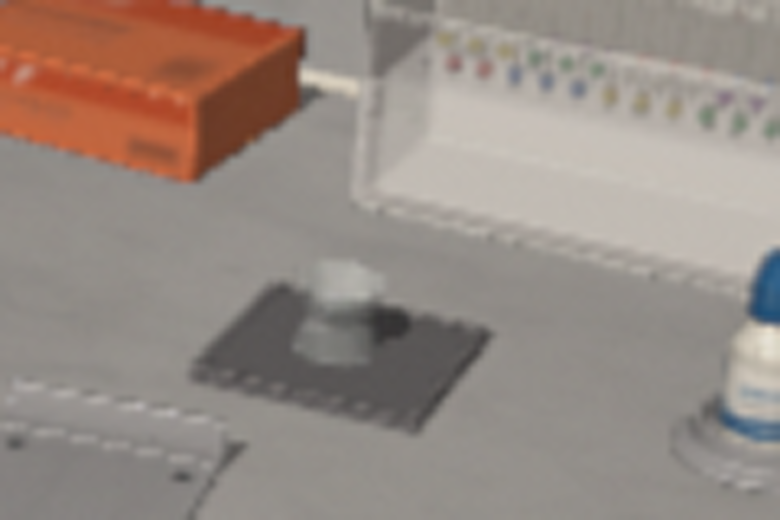

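Call:
move_arm(commands=[[-1,0,20,0,2],[-1,0,60,0,5],[-1,0,101,0,8],[-1,0,142,0,11],[-1,0,183,-1,14],[-1,0,224,-1,17],[-1,0,265,-2,20],[-1,0,306,-2,20.9]])

```text
time: 21.95
position: [0.5848, 0.1399, 0.166]
tool_rot: [0.13, 0.697, -0.131, 0.693]
ft_force: [1.0, -0.1, -0.8]
grip_width: 0.0871
```

```bash
python3 p.py .589 .315 .12 1.202; python3 look.py t16 top 340 140 540 290
```

```text
t 21.95 pos [0.5848 0.1399 0.166 ] w 87.1 F [ 1.  -0.1 -0.8] tiltx [-0.005 -0.    -1.   ] q6 -1.15 jaw 1.199
shift [ 45.9 164.8 -59.5] turn -0.2 rows 4.3
```

View pics/t16.png

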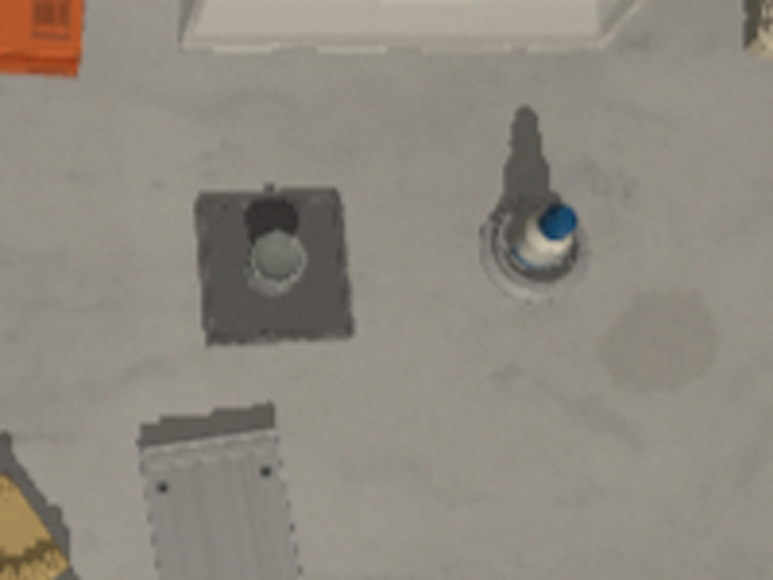

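Call:
move_arm(commands=[[-1,0,40,-14,0],[-1,0,80,-28,0],[-1,0,120,-42,0],[-1,0,150,-54,0],[-1,15,164.5,-59.5,0],[-1,45,164.5,-59.5,0],[-1,60,164.5,-59.5,0],[-1,60,164.5,-59.5,0]])

```text
time: 22.67
position: [0.5862, 0.3119, 0.1019]
tool_rot: [0.127, 0.699, -0.132, 0.691]
ft_force: [0.1, -0.3, 0.2]
grip_width: 0.0871
```

```bash
python3 p.py .5893 .3155 .030 1.202; python3 look.py s17 scene 170 150 300 250; python3 look.py t17 top 100 130 300 280
```

```text
t 22.67 pos [0.5862 0.3119 0.1019] w 87.1 F [ 0.1 -0.3  0.2] tiltx [-0.012 -0.004 -1.   ] q6 -0.88 jaw 1.202
shift [71.8  5.   2.3] turn 0.0 rows 1.7
```

View pics/s17.png

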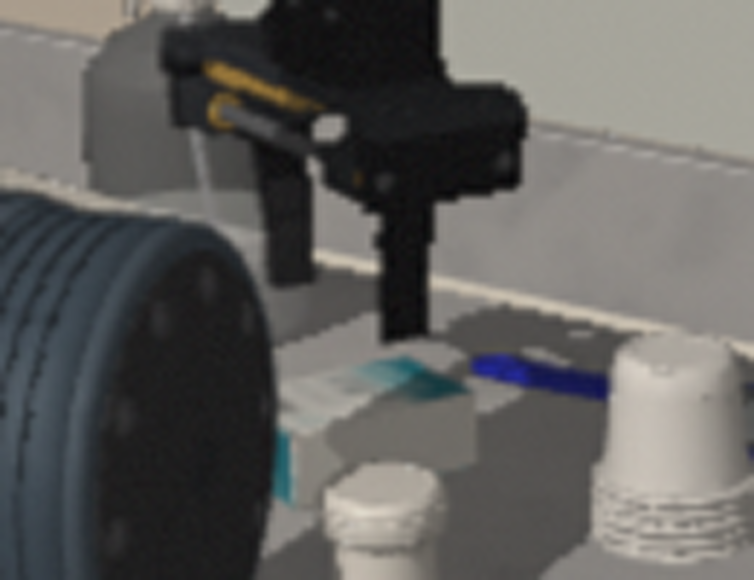

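View pics/t17.png

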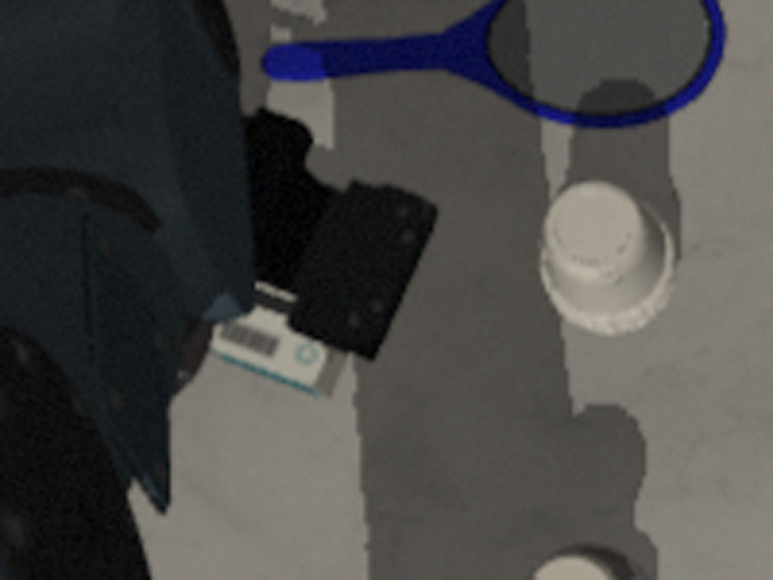

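Call:
move_arm(commands=[[-1,0,3,1,0],[-1,10,3,1,0],[-1,25,3,1,0],[-1,40,3,1,0],[-1,50,3,1,0],[-1,50,3,1,0]])

```text
time: 23.27
position: [0.5916, 0.3147, 0.0564]
tool_rot: [0.13, 0.696, -0.131, 0.694]
ft_force: [-0.8, -0.7, -0.2]
grip_width: 0.0869
```

```bash
python3 p.py .5893 .3155 .030 1.202; python3 look.py s18 scene 190 170 280 250
```

```text
t 23.27 pos [0.5916 0.3147 0.0564] w 86.9 F [-0.8 -0.7 -0.2] tiltx [-0.003 -0.001 -1.   ] q6 -0.88 jaw 1.201
shift [26.4 -0.  -2.4] turn -0.1 rows 0.6
```

View pics/s18.png

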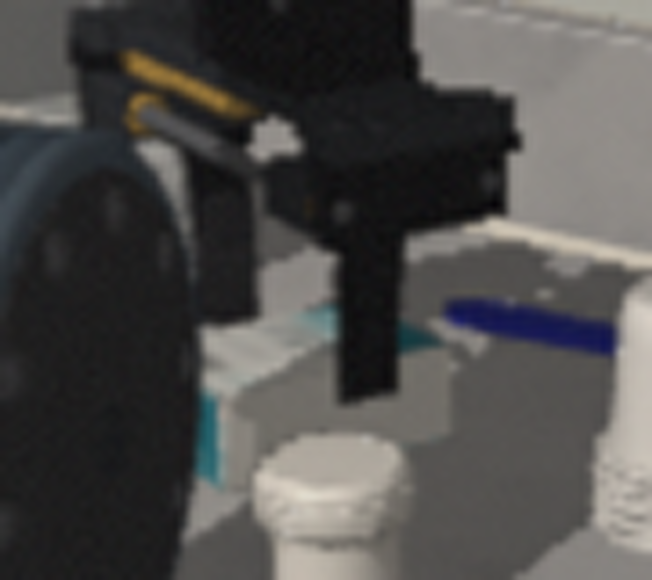

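Call:
move_arm(commands=[[-1,8,0,-2,0],[-1,18,0,-2,0],[-1,26,0,-2,0],[-1,26,0,-2,0],[-1,26,0,-2,0]])

```text
time: 23.73
position: [0.5902, 0.316, 0.0316]
tool_rot: [0.13, 0.696, -0.13, 0.695]
ft_force: [0.1, 0.0, -0.0]
grip_width: 0.0869
```

Call:
move_arm(commands=[[-0.6,0,0,0,0],[-0.2,0,0,0,0],[1,0,0,0,0],[1,0,0,0,0],[1,0,0,0,0],[1,0,0,0,0],[1,0,0,0,0],[1,0,0,0,0]], newtons=25)

```text
time: 24.4
position: [0.5909, 0.3161, 0.0327]
tool_rot: [0.13, 0.695, -0.13, 0.695]
ft_force: [-0.3, -1.1, 1.8]
grip_width: 0.0619
```

```bash
python3 p.py .5893 .3155 .090 1.202; python3 look.py s19 scene 190 170 280 250
```

```text
t 24.40 pos [0.5909 0.3161 0.0327] w 61.9 F [-0.3 -1.1  1.8] tiltx [ 0.  0. -1.] q6 -0.88 jaw 1.201
shift [-57.3  -1.2  -1.3] turn -0.0 rows 1.4
```

View pics/s19.png

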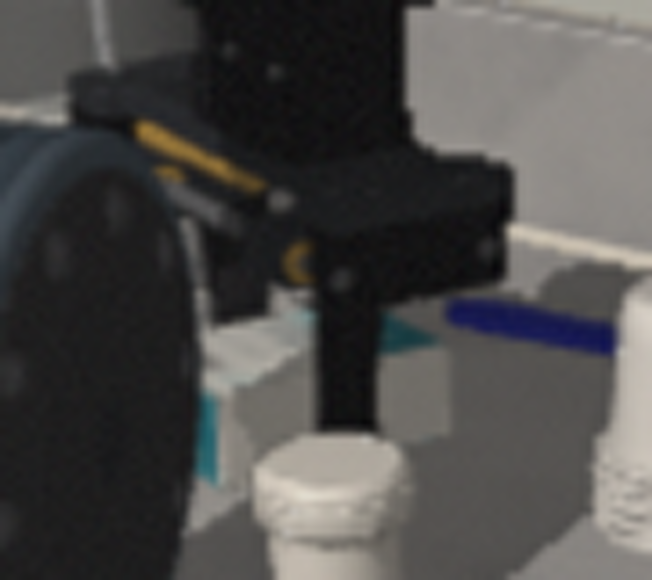

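Call:
move_arm(commands=[[1,-8,0,0,0],[1,-25,0,0,0],[1,-55,0,0,0],[1,-90,0,0,0],[1,-120,0,0,0],[1,-135,0,0,0],[1,-135,0,0,0]])

```text
time: 25.03
position: [0.5934, 0.3172, 0.1726]
tool_rot: [0.132, 0.692, -0.128, 0.698]
ft_force: [0.1, 0.9, 0.8]
grip_width: 0.0612
```

```bash
python3 p.py .432 -.139 .165 1.715; python3 look.py s20 scene 150 110 330 250
```

```text
t 25.03 pos [0.5934 0.3172 0.1726] w 61.2 F [0.1 0.9 0.8] tiltx [ 0.009  0.003 -1.   ] q6 -0.88 jaw 1.201
shift [   4.6 -483.7   14.2] turn -29.4 rows 11.6
```

View pics/s20.png

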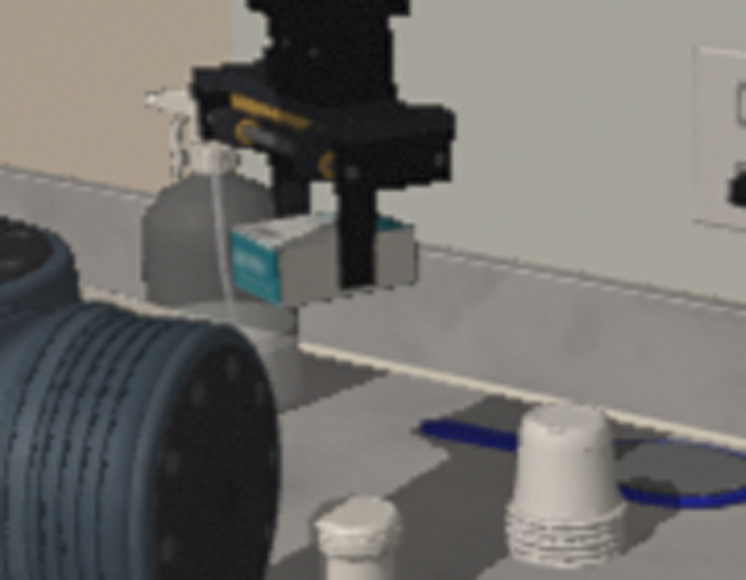

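Call:
move_arm(commands=[[1,0,-12,0,-1],[1,0,-35,1,-3],[1,0,-67,2,-5],[1,0,-102,3,-7],[1,0,-137,4,-9],[1,0,-172,5,-11],[1,0,-207,6,-13],[1,0,-242,7,-15]])

```text
time: 25.75
position: [0.5075, 0.0867, 0.1656]
tool_rot: [0.037, 0.708, -0.037, 0.705]
ft_force: [0.9, -0.5, 0.3]
grip_width: 0.0617
```

```bash
python3 p.py .432 -.139 .165 1.715
```

```text
t 25.75 pos [0.5075 0.0867 0.1656] w 61.7 F [ 0.9 -0.5  0.3] tiltx [-0.004  0.    -1.   ] q6 -1.51 jaw 1.465
shift [   0.8 -232.4  -51.3] turn -14.3 rows 5.7
```

Call:
move_arm(commands=[[1,0,-35,-8,-3],[1,0,-75,-17,-6],[1,0,-115,-26,-9],[1,0,-155,-35,-12],[1,0,-190,-43,-14.3],[1,0,-218,-48,-14.3],[1,0,-230,-51,-14.3],[1,0,-232.5,-51,-14.3]])

```text
time: 26.42
position: [0.4325, -0.1395, 0.166]
tool_rot: [-0.048, 0.706, 0.049, 0.704]
ft_force: [-0.3, 1.0, -0.4]
grip_width: 0.0614
```

Call:
move_arm(commands=[[1,20,0,0,0],[1,50,0,0,0],[1,75,0,0,0],[1,88,0,0,0],[1,90,0,0,0],[1,90,0,0,0],[1,90,0,0,0]])

```text
time: 27.0
position: [0.4342, -0.1371, 0.0774]
tool_rot: [-0.05, 0.705, 0.051, 0.705]
ft_force: [0.4, 0.5, -0.5]
grip_width: 0.0618
```

```bash
python3 p.py .432 -.139 .036 1.715;python3 look.py s21 scene 300 210 430 330
```

```text
t 27.00 pos [ 0.4342 -0.1371  0.0774] w 61.8 F [ 0.4  0.5 -0.5] tiltx [-0.001  0.    -1.   ] q6 -2.27 jaw 1.713
shift [41.4 -1.6 -2.4] turn -0.1 rows 1.0
```

View pics/s21.png

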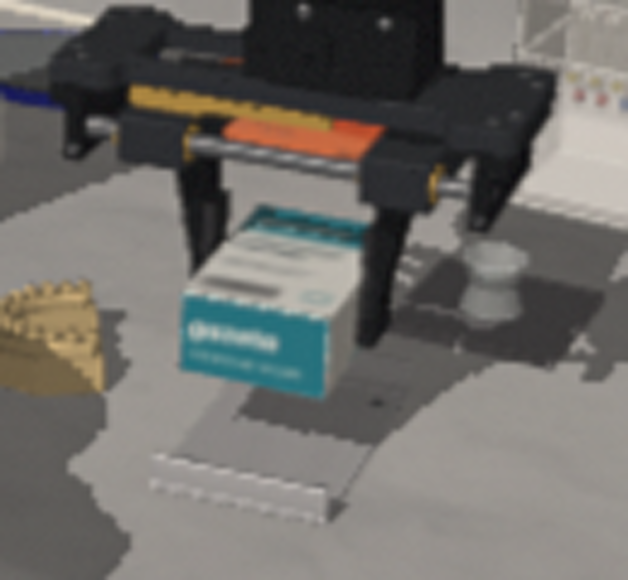

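Run:
```python
from h import *
c=robot.camera('scene');o=robot.get_obs();print(o['position'])
u0,v0,k=325,245,8
im=cv2.resize(c['image'][245:320,325:395,::-1],None,fx=k,fy=k,interpolation=cv2.INTER_CUBIC).copy()
def bx(a,b,z,x,y,th,col):
    P=np.array([[-a/2,-b/2,z],[a/2,-b/2,z],[a/2,b/2,z],[-a/2,b/2,z]]);P[:,:2]=P[:,:2]@np.array([[np.cos(th),np.sin(th)],[-np.sin(th),np.cos(th)]])+[x,y]
    u=((proj(c,P)+.5-[u0,v0])*k).astype(np.int32);cv2.polylines(im,[u],True,col,1)
bx(.124,.074,.003,.4322,-.1365,.145,(0,255,0));bx(.124,.074,.015,.4322,-.1365,.145,(0,255,0))
bx(.094,.062,.0452,.4322,-.1365,.145,(0,0,255));bx(.094,.062,.0812,.4322,-.1365,.145,(0,0,255))
cv2.imwrite('pics/z9.png',im)
```

```text
[ 0.43473888 -0.13763441  0.07811023]
```

View pics/z9.png

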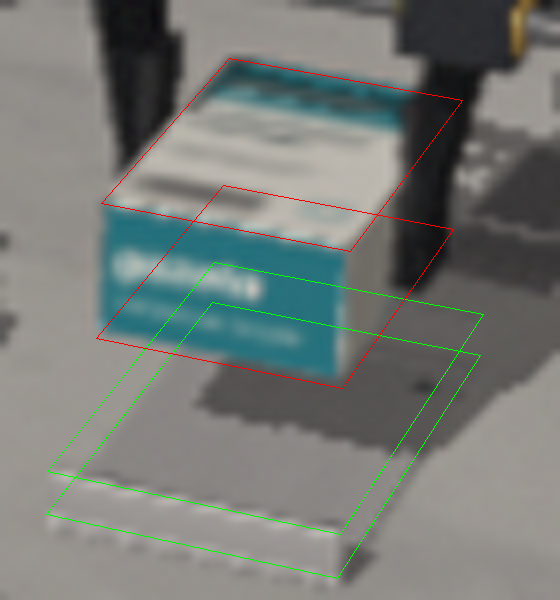

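Call:
move_arm(commands=[[1,0,-1.3,-2.4,0],[1,10,-1.3,-2.4,0],[1,22,-1.3,-2.4,0],[1,32,-1.3,-2.4,0],[1,38,-1.3,-2.4,0],[1,40,-1.3,-2.4,0],[1,40,-1.3,-2.4,0],[1,40,-1.3,-2.4,0]])

```text
time: 27.77
position: [0.4321, -0.1395, 0.0378]
tool_rot: [-0.05, 0.705, 0.05, 0.706]
ft_force: [-0.1, -0.2, -0.3]
grip_width: 0.0618
```

Call:
move_arm(commands=[[1,0.7,0,0,0],[1,1.3,0,0,0],[1,1.3,0,0,0],[1,1.3,0,0,0]])

```text
time: 28.1
position: [0.432, -0.1394, 0.0363]
tool_rot: [-0.05, 0.705, 0.05, 0.705]
ft_force: [-0.4, -0.4, -0.9]
grip_width: 0.0618
```

Call:
move_arm(commands=[[1,0.7,0,0,0],[1,1.3,0,0,0],[1,1.3,0,0,0],[1,1.3,0,0,0]])

```text
time: 28.43
position: [0.4321, -0.1394, 0.0356]
tool_rot: [-0.05, 0.705, 0.05, 0.706]
ft_force: [-0.9, 0.1, 9.4]
grip_width: 0.0616
```

```bash
python3 look.py s22 scene 300 210 430 330
```

```text
(no output)
```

View pics/s22.png

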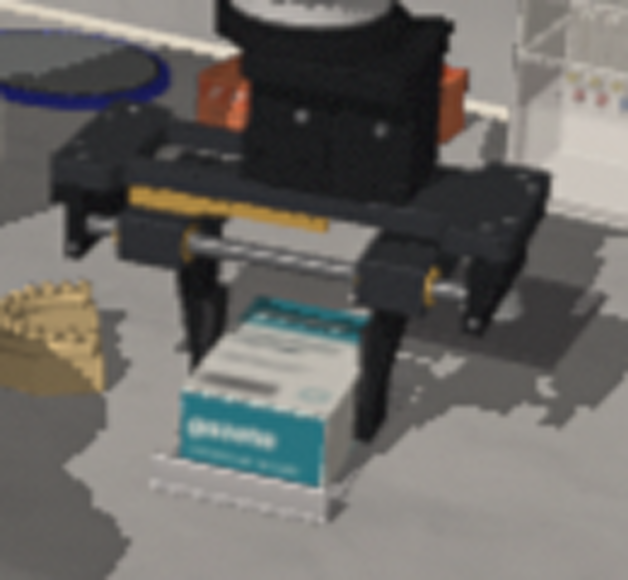

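Call:
move_arm(commands=[[-0.5,-0.8,0,0,0],[-0.7,-0.8,0,0,0],[-0.9,-0.8,0,0,0],[-0.9,-0.8,0,0,0],[-0.9,-0.8,0,0,0],[-0.9,-0.8,0,0,0]])

```text
time: 28.98
position: [0.4319, -0.1393, 0.0354]
tool_rot: [-0.05, 0.705, 0.05, 0.705]
ft_force: [0.0, 0.1, -0.2]
grip_width: 0.0814
```

Call:
move_arm(commands=[[-0.9,-10,0,0,0],[-0.9,-35,0,0,0],[-0.9,-70,0,0,0],[-1,-110,0,0,0],[-1,-150,0,0,0],[-1,-170,0,0,0],[-1,-170,0,0,0],[-1,-170,0,0,0]])

```text
time: 29.65
position: [0.4324, -0.1395, 0.2073]
tool_rot: [-0.051, 0.704, 0.049, 0.706]
ft_force: [-0.1, -0.6, -0.2]
grip_width: 0.0869
```

```bash
python3 look.py s23 scene 150 190 510 330;python3 p.py .25 -.45 .25
```

```text
t 29.70 pos [ 0.4315 -0.1391  0.2059] w 87.2 F [-0.1 -0.3 -0.2] tiltx [ 0. -0. -1.] q6 -2.27 jaw 1.713
shift [ -44.1 -282.2 -223.6] turn 0.0 rows 8.7
```

View pics/s23.png

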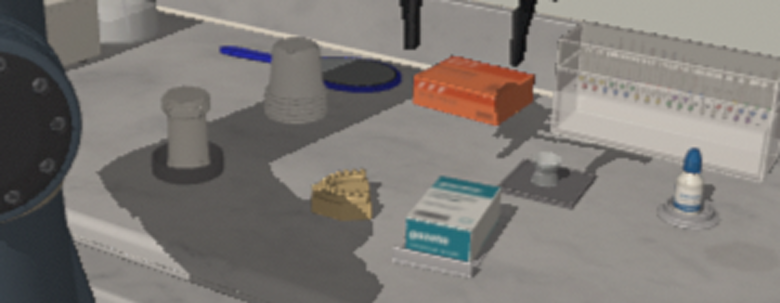

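Call:
move_arm(commands=[[-1,-20,0,0,7],[-1,-40,-20,-15,14],[-1,-44,-50,-40,21],[-1,-44,-80,-65,28],[-1,-44,-110,-90,35],[-1,-44,-140,-112,42],[-1,-44,-165,-132,49],[-1,-44,-190,-150,56]])

```text
time: 30.37
position: [0.3082, -0.3489, 0.2476]
tool_rot: [0.29, 0.647, -0.288, 0.644]
ft_force: [0.1, 0.1, 0.4]
grip_width: 0.0872
```

```bash
python3 p.py .2 -.5 .25 .7; sed -i 's/^for n in S:/for n in S:\n    if n not in ("drop_bottle1_center","bottle_cup_floor","cotton_pot_center","pot_ring_floor","gauze_pack_center","gauze_cradle_floor","dappen_dish_center","dish_coaster_floor"): continue/' m.py; python3 look.py t24 top 100 130 560 340
```

```text
t 30.37 pos [ 0.3082 -0.3489  0.2476] w 87.2 F [0.1 0.1 0.4] tiltx [-0.002  0.005 -1.   ] q6 -1.82 jaw 0.728
shift [  -2.9 -181.3   40.7] turn 1.6 rows 4.5
```

View pics/t24.png

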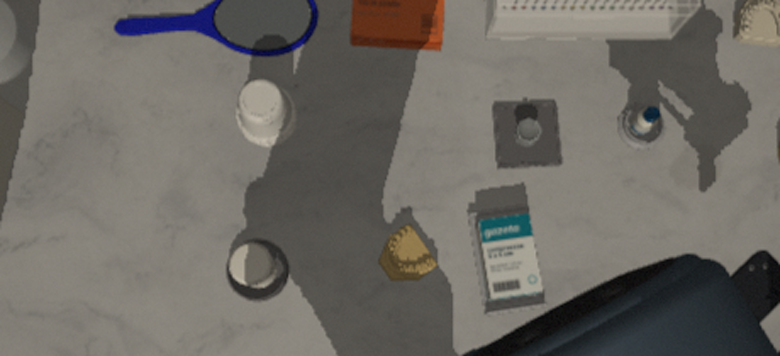

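```bash
sed -i 's/f=fit(v,n,yaw)/z0=0 if "floor" in n else .003; f=fit(v,n,yaw,z0)/; s/\*f\[0\],f\[1\])/*f[0],f[1],z0)/' m.py; python3 m.py
python3 - <<'E'
import cv2
i=cv2.imread('pics/ov_t.png');cv2.imwrite('pics/z10.png',cv2.resize(i[180:320,220:520],None,fx=2.6,fy=2.6,interpolation=cv2.INTER_NEAREST))
E
```

```text
drop_bottle1_center [(0.68, [470.7, 189.7, 486.9, 204.3])] | [(0.7, [460.3, 257.3, 475.7, 288.9])]
   top [ 0.5972 -0.3078] -0.062 0.164
   sc [ 0.6077 -0.3052] -0.238 0.222
cotton_pot_center [(0.58, [235.6, 268.5, 262.2, 298.0])] | [(0.67, [224.2, 231.9, 243.9, 269.3])]
   top [0.418  0.1597] 0.122 0.091
   sc [0.4326 0.1746] 0.063 0.28
dappen_dish_center [(0.67, [404.6, 201.7, 418.0, 215.4]), (0.63, [464.2, 189.6, 493.4, 217.3])] | [(0.53, [392.5, 263.6, 408.8, 278.5]), (0.21, [456.1, 282.6, 483.5, 298.0])]
   top [ 0.5865 -0.1671] 0.076 0.088
   sc [ 0.5917 -0.1636] -0.011 0.3
gauze_pack_center [(0.73, [379.6, 254.9, 419.5, 305.0])] | [(0.7, [335.7, 274.6, 382.8, 309.6])]
   top [ 0.431  -0.1388] 0.139 0.038
   sc [ 0.4367 -0.1342] 3.285 0.074
bottle_cup_floor [(0.64, [462.8, 190.4, 493.5, 217.4])] | [(0.77, [455.4, 282.1, 484.4, 298.1])]
   top [ 0.597 -0.312] 0.056 0.548
   sc [ 0.5969 -0.3106] -0.304 0.465
pot_ring_floor [(0.57, [234.0, 275.4, 271.2, 308.2]), (0.22, [463.7, 191.1, 493.0, 218.1])] | [(0.9, [222.4, 255.0, 251.9, 273.9])]
   top [0.4156 0.1587] -0.477 1.576
   sc [0.4175 0.1629] -0.391 0.723
dish_coaster_floor [(0.7, [391.0, 192.4, 432.3, 232.0]), (0.61, [471.5, 192.9, 486.4, 206.5])] | [(0.84, [379.3, 262.6, 425.8, 286.1]), (0.47, [273.1, 199.6, 302.8, 244.5])]
   top [ 0.5859 -0.1691] 1.613 0.24
   sc [ 0.5827 -0.1667] 1.655 0.32
gauze_cradle_floor [(0.85, [373.1, 250.5, 423.3, 316.0]), (0.51, [323.2, 262.7, 356.2, 293.7])] | [(0.79, [330.6, 284.5, 384.8, 321.5])]
   top [ 0.4297 -0.1383] 0.159 3.419
   sc [ 0.4306 -0.1377] 0.147 2.128
```

View pics/z10.png

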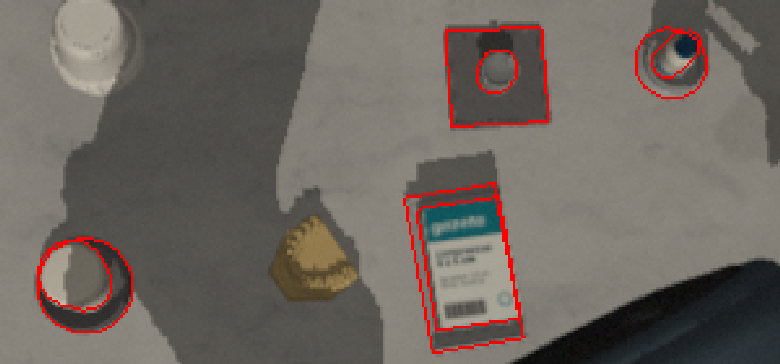

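Run:
```python
from h import *
c=robot.camera('top')
u0,v0,k=455,175,12
im=cv2.resize(c['image'][175:225,455:505,::-1],None,fx=k,fy=k,interpolation=cv2.INTER_CUBIC).copy()
def dr(P,col):
    u=((proj(c,P)+.5-[u0,v0])*k).astype(np.int32);cv2.polylines(im,[u],True,col,1)
x,y=.5979,-.3121
dr(ring(.03,0)+[x,y,0],(0,255,0));dr(ring(.021,.012)+[x,y,0],(0,255,0))
for r,z in((.013,.003),(.013,.045),(.008,.071)): dr(ring(r,z)+[x,y,0],(0,0,255))
cv2.imwrite('pics/z11.png',im)
```

```text
(no output)
```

View pics/z11.png

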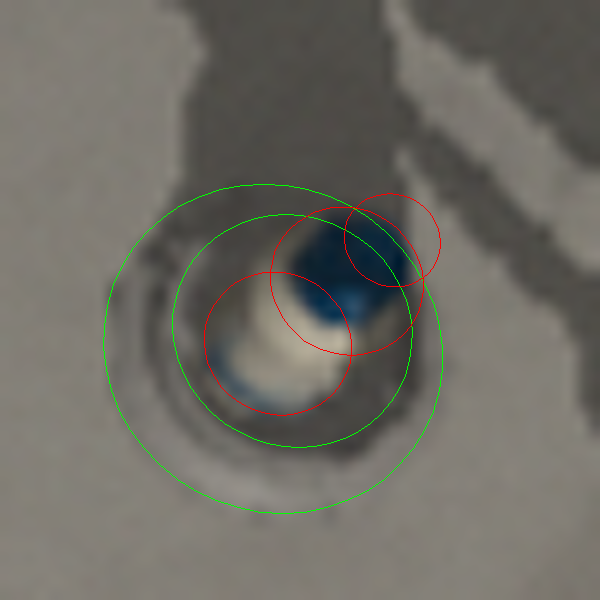

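Run:
```python
from h import *
c=robot.camera('top')
k=10
old=cv2.imread('pics/top0.png')[:,:,::-1]
out=[]
def mk(img,u0,v0,pos,z0,n=40):
    a=img[v0:v0+n,u0:u0+n,::-1].astype(float)*1.8
    im=cv2.resize(np.clip(a,0,255).astype(np.uint8),None,fx=k,fy=k,interpolation=cv2.INTER_CUBIC).copy()
    for (x,y),col in pos:
        for r,z in((.013,0),(.013,.047),(.008,.047),(.005,.068)):
            u=((proj(c,ring(r,z+z0)+[x,y,0])+.5-[u0,v0])*k).astype(np.int32);cv2.polylines(im,[u],True,col,1)
    return im
a=mk(old,480,258,[((.4378,-.337),(0,0,255))],0)
b=mk(c['image'],460,180,[((.5972,-.3078),(0,0,255))],.003)
cv2.imwrite('pics/z12.png',np.hstack([a,b])[:, :800])
```

```text
(no output)
```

View pics/z12.png

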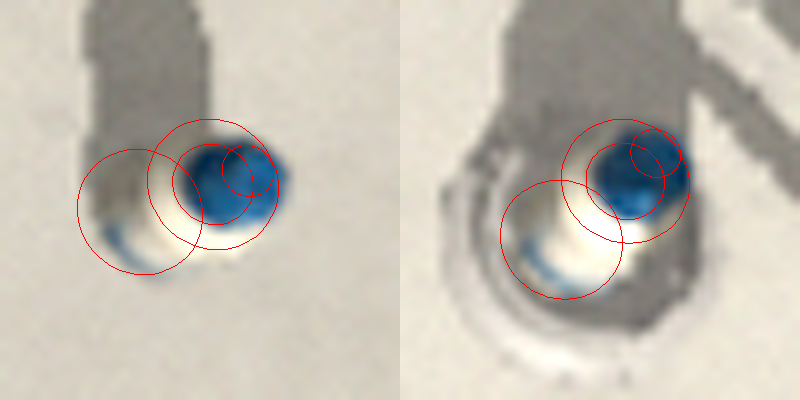

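```bash
python3 -c "
from rig import robot
o=robot.get_obs();print(o['time'],o['joint_velocities'])
print(robot.hand_in())"
```

```text
31.4167 [-0.00217188  0.00133343 -0.0032233   0.00033516  0.00216943  0.00016348]
the job is handed in; nothing more can be done
None
```

I placed all four supplies in their holders in the order asked: bottle in the cup, pot in the ring, dish on the coaster, and carton flat in the cradle. The job was handed in at 31.4 s with the arm clear of everything. I never moved the cup stack or the plaster cast. They look untouched in the last pictures, but I did not measure them again.

**Last top-camera checks**, comparing each thing with its holder as first measured:

| Thing | Offset from holder centre |
|---|---|
| Pot | about 1 mm |
| Carton | within 1 mm, 0.002 rad yaw |
| Dish | about 2 mm |
| Bottle | about 4 mm by the automatic fit; about 1 mm by eye in the zoomed picture |

**Bottle:**
- **Offset:** I trust the 1 mm reading more, because a shadow affected the cup measurement and the bottle fit was loose. Either way it stands upright inside the cup.
- **Grip:** It was first gripped higher than planned, because the fingers had not finished closing when the lift began. It held and was set down gently.

**Disagreements between cameras:**
- **Before the moves:** The scene camera differed from the top camera by about 2–3 mm. I put most of this down to calibration.
- **After the placements:** Its fits put things up to about 15 mm from their holders' first scene fits. The worst was the pot, and I took these as poor fits because the pictures showed each thing sitting in its holder.
- **Occupied holders:** Automatic fits of these were unreliable in both cameras, so I compared against the positions measured while they were empty.

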